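Thread the last clamp nut and pack the clamp kit

ROBOT

A 6-joint arm with a two-finger parallel gripper is mounted at the origin on the work surface. World frame = base frame: x ahead of the robot, y to its left, z up, the work surface at z = 0. Lengths are in m, angles in rad, forces in N, time in s.
With the tool pointing down it reaches from about 0.25 to 0.775 m from the base axis. Payload 4 kg.
Tool frame: the origin (TCP) lies at the centre of the arm's flange, where the gripper is bolted on; the fingertips stand 199 mm ahead of it and the grasp point (between the pads) lies 180 mm ahead of it (robot.tcp_to_tips is the z of the fingertips in the tool frame, in m); z points along the fingers, y is the line along which they close (so a half turn about z gives the same grasp; the last joint's range is limited). The gripper opens to 94 mm and grips with 3 to 60 N. Pads are 16 mm wide; open, the fingers measure 119 mm over their backs; the gripper's body (75 mm by 177 mm) begins 78 mm behind the grasp point.
Start: joints at [-1.358, 0.087, 1.371, -0, 1.684, -0.103], TCP at [0.171, -0.523, 0.405] pointing down, gripper open.
Joint ranges: [-3.1, 3.1], [-0.76, 2.03], [0.27, 2.55], [-1.08, 4.22], [0.17, 2.65], [-2.57, 2.57]. Speed limits (rad/s): [2.79, 2.79, 3.14, 3.14, 3.14, 3.14].

INTERFACE

Orientations are given as [roll, pitch, yaw] about the fixed x, y, z axes, in that order (R = Rz(yaw) Ry(pitch) Rx(roll)).
In Python, from bench import robot gives the robot as it stands.
- The arm moves only by the tool play_rows, never from a script. Its arguments are lists of equal length, an entry for each row: "translation": the shift along the tool's x, y, z scaled (see below), a list of three; "twist": the turn, a rotation vector about the tool's x, y, z scaled (see below), a list of three; "gripper": the opening, from -1 (shut) to 1 (fully open). A call has 1 to 8 rows; each row shifts and turns the commanded pose from where the row before left it, along the tool's axes as they then stand; what a row does not reach is not made up. The controller multiplies each number of a shift by 0.04 m and each number of a turn by 0.1 rad. A row lasts 1/10 s, in which the tool goes at most 50 mm and 8.59 degrees, less where a joint would pass 70% of its speed; a pose out of reach is approached as far as the arm can. A call with a number of a shift or a turn outside -1 to 1 is refused whole. A call with a gripper value outside its range is refused whole. The fingers move at their own pace and stop on an object; the grip force is fixed at half the most. Time passes only in rows, so rows that do not move let the fingers close. It gives the time, the measured TCP pose, the force, the opening and the grip force at its end, in the units of the state.
- robot.get_obs(): the state, without advancing time (a new reading comes with each control period).
- robot.snapshot(name): name is "scene" or "top"; returns the picture (384x512x3 uint8, red, green, blue); there is no depth.
- robot.camera_model(name): a dict with "camera_matrix" (3x3 intrinsics, pixels), "rvec" (rotation vector, rad) and "tvec" (3), from world to camera coordinates, as OpenCV has them. Camera axes: x right, y down, z forward; pixel columns grow to the right and rows downward; lengths in m; the calibration is good to about 2 mm. A picture is of the moment at which its call begins. camera_model takes no time and is no camera call.
- robot.close_job(): hands the job in; it is judged then, once.
Trained networks look in the newest picture that a camera, given by its name, has taken for a name from the list of things; names that differ only in an ending like _2 or _b are one class to them, and where a whole thing is asked for, a point or a joint stands for the part that bears it (a point fixed in the world has none). Each returns a list of dicts, best first, with "score" (0 to 1); they miss things now and then, are a little off and sometimes report something else, mostly with a low value. They report only what shows in the picture. A call takes as long as a camera call.
- robot.recognise(name, camera): "centre" ([x, y, z] in m, in world coordinates, good to about 4 mm: the middle of the surface that is visible of it).
- robot.spot_point(name, camera): "centre" ([x, y, z] in m, in world coordinates, good to about 4 mm: a listed point, or the origin of a listed thing).
The state is a dict: "time": time; "joint_positions": joint angles; "qvel": joint speeds; "joint_torque": joint torques, N m; "tool_pos": TCP position; "ee_rot": TCP orientation; "wrist_force": force on the tool from outside, world axes, zero at the start; "wrist_torque": the same for the moment, N m; "width": finger opening in m; "finger_force": force on a finger pad.
Only numpy, scipy, OpenCV 4.12 (cv2) and the standard library are available. Lean on these libraries where they do the work, as an engineer would, in place of code of your own. Each camera call takes 0.05 s, during which the arm holds its last target. There are 200 camera calls.

TASK

Cut the thread in the nut blank with the tap standing in it: half a turn forward (clockwise), stop, a quarter turn back to break the chip, stop, and so on in half turns forward and quarter turns back, until the tap is one full turn further in than at the start, and leave it there. Also open the kit crate - pull the retaining pin out of the hasp staple and lay it wholly inside the white picture frame, lift the lid off and lay it flat, right way up, on the bare table to the left of the crate - and pack every finished wooden clamp block lying about into the crate, below its rim; leave the other things where they are.

Things in the scene. Friction and masses are not known exactly. Their poses are not given: they have to be found in the camera images.
- crate_floor (a point): centre of the inner floor of the open plywood kit crate, which is fixed to the table; its x, y, z axes are the crate's (z up, -x roughly towards the robot). Crate 200 x 200 mm outside, rim 50 mm above the table, walls and floor 6 mm thick, so 188 x 188 mm inside. At the start the lid covers it.
- staple (a point): middle of the eye of the steel staple (a fixed upright loop 25 mm wide in crate x, 8 mm thick in crate y, top 80 mm above the table) that stands in front of the crate's front (-x) face, 64 mm from the crate's middle towards its -y side. The eye is 15 mm wide; the pin passes through it along crate y, above the lid's lip, so the lid cannot be lifted while the pin is in.
- lid_handle (a point): centre of the grip bar of the loose plywood lid (0.3 kg); axes are the lid's. Bar 110 mm along y, 16 mm wide in x, 14 mm high, 42 mm above the lid's underside with 25 mm free below it. The lid is 10 mm thick and simply rests on the rim.
- lid: point on the lid's underside; the lid reaches 100 mm from it in +x and +-y, and 135 mm in -x (the front lip, which is slotted round the staple, slot open towards -x). The handle bar is at x = -20 mm from here. The lid starts on the crate, its axes along the crate's. The bare table to the left (+y) of the crate, about 0.46 m ahead of and 0.42 m to the left of the robot's base, is free for it.
- pin_head (a point): centre of the black grip block (16 mm in x, 34 mm in y, 24 mm in z) of the retaining pin (0.08 kg). A steel shank of 10 mm diameter and 100 mm length runs from it along the pin's +y. At the start the pin lies level, its axes along the crate's, through the staple, the block just beyond the lid's -y edge, 65 mm above the table; it comes out along the crate's -y: some 55 mm of pull frees the tip from the eye.
- pin_tip (a point): far end of the pin's shank, 117 mm from the grip block's centre.
- frame_floor (a point): centre of the floor (6 mm above the table) of the white picture frame lying flat, fixed, that serves as a tray; its axes are the frame's, z up. Inside 124 mm in x, 194 mm in y; rims 18 mm wide and 20 mm high.
- tap_head (a point): centre of the square aluminium grip head (34 x 34 mm, 36 mm tall, about 108 mm above the table at the start) of a wood-thread tap standing upright in a fixed 70 mm wooden nut blank, whose top is 55 mm above the table. Its axes turn with the tap: z up, x towards the pointer (a dark bar on the collar below the head, and a dark line on top of the head). The head's sides are square to x and y, so it can be gripped anew at every quarter turn. It sinks 4 mm per turn forward.
- tap (a joint): turn of the tap in rad: about 0 (within 0.1) at the start, growing as it turns clockwise seen from above (forward, cutting); one full turn is 6.28. It turns with about 0.2 N m of friction, stays where it is left, and its stop lies at 6.75.
- block0_mid (a point): centre of a finished wooden clamp block (85 mm in x, 36 mm in y, 36 mm tall, 0.06 to 0.13 kg), lying on the table with a dark round hole mark on top; its axes are the block's. Two to four such blocks are there; an absent one reads None.
- block1_mid (a point): centre of a finished wooden clamp block (85 mm in x, 36 mm in y, 36 mm tall, 0.06 to 0.13 kg), lying on the table with a dark round hole mark on top; its axes are the block's. Two to four such blocks are there; an absent one reads None.
- block2_mid (a point): centre of a finished wooden clamp block (85 mm in x, 36 mm in y, 36 mm tall, 0.06 to 0.13 kg), lying on the table with a dark round hole mark on top; its axes are the block's. Two to four such blocks are there; an absent one reads None.
- block3_mid (a point): centre of a finished wooden clamp block (85 mm in x, 36 mm in y, 36 mm tall, 0.06 to 0.13 kg), lying on the table with a dark round hole mark on top; its axes are the block's. Two to four such blocks are there; an absent one reads None.
- tile_a: dark flat mosaic piece, about 75 x 55 x 7 mm - a bystander, to be left alone; origin at the centre of its underside.
- tile_b: cork-faced flat mosaic piece, about 75 x 55 x 7 mm - a bystander, to be left alone; origin at the centre of its underside.
- tile_c: dark flat mosaic piece, about 75 x 55 x 7 mm - a bystander, to be left alone; origin at the centre of its underside.
- pencil_case: zipped pencil case, 90 x 200 x 41 mm - a bystander, to be left alone; origin at the centre of its underside.
- mug: white mug, 80 mm wide, 90 mm high - a bystander, to be left alone; origin at the centre of its underside.
- glue: white glue bottle, 56 mm wide, 130 mm high - a bystander, to be left alone; origin at the centre of its underside.

How it is judged:
On the way, in this order (a step that is already met when the one before it is completed fails the run):
1. tap turned half a turn forward from its start (value of joint tap between 2.74159 and 3.54159 rad), for 0.2 s.
2. tap backed off a quarter turn (value of joint tap between 1.1708 and 1.9708 rad), for 0.2 s.
3. tap forward another half turn (value of joint tap between 4.31239 and 5.11239 rad), for 0.2 s.
4. tap backed off a quarter turn again (all of step 1), for 0.2 s.
5. tap forward the last half turn, one full turn in (value of joint tap above 5.88319 rad), for 0.2 s.
At the end, for the whole second after the job is handed in: Tap worked as told (each stop within 0.4 rad) and at least one turn less 0.4 rad in; every block in the crate under its rim; pin block and tip inside the frame; lid flat on the table (0.12 rad, 15 mm), over 200 mm from the crate's middle (value of joint tap above 5.88319 rad and x of block0_mid in the frame of crate_floor between -0.092 and 0.092 m and y of block0_mid in the frame of crate_floor between -0.092 and 0.092 m and z of block0_mid in the frame of crate_floor between 0 and 0.04 m and x of block1_mid in the frame of crate_floor between -0.092 and 0.092 m and y of block1_mid in the frame of crate_floor between -0.092 and 0.092 m and z of block1_mid in the frame of crate_floor between 0 and 0.04 m and x of block2_mid in the frame of crate_floor between -0.092 and 0.092 m and y of block2_mid in the frame of crate_floor between -0.092 and 0.092 m and z of block2_mid in the frame of crate_floor between 0 and 0.04 m and x of block3_mid in the frame of crate_floor between -0.092 and 0.092 m and y of block3_mid in the frame of crate_floor between -0.092 and 0.092 m and z of block3_mid in the frame of crate_floor between 0 and 0.04 m and x of pin_head in the frame of frame_floor between -0.062 and 0.062 m and y of pin_head in the frame of frame_floor between -0.097 and 0.097 m and height (world z) of each of pin_head, pin_tip below 0.045 m and x of pin_tip in the frame of frame_floor between -0.062 and 0.062 m and y of pin_tip in the frame of frame_floor between -0.097 and 0.097 m and height (world z) of lid below 0.015 m and angle between lid's own z axis and vertical below 0.12 rad and horizontal distance between lid and crate_floor above 0.2 m and linear speed of lid below 0.02 m/s); the robot touches nothing.
It fails at once if a bystander (mosaic piece, pencil case, mug, glue bottle) displaced by more than 50 mm (distance of any of tile_a, tile_b, tile_c, pencil_case, mug, glue from where it was at the start of the episode above 0.05 m).
Of block0, block1, block2, block3 only 2 to 4 are there at a start; the rules pass over those that are not, and their reading is None.
At some moment in a run one of block0, block1, block2, block3 may be knocked a few centimetres aside while the robot is not near it.
Once in a run the grip may slacken for a moment while it holds something.
It also fails if it takes over 210 s, if anything falls off the work surface, if the arm or the gripper's body presses on something with over 40 N, if the wrist force passes 120 N, or if a joint passes its speed limit or range.

## Working session

There is one attempt and no reset: what is moved stays moved. The work goes in short steps, Python scripts to look and compute and a tool call to move; the robot and the scene stay as the last step left them, time stands still between calls to the robot, and variables do not carry over. Pictures are saved under pics/ and viewed, at most 14 in all, crops included, and the job is handed in when it is done.

Besides the shell and the picture viewer there is one more tool, called after "Call:" as name(argument=value, ...) on one line, values as JSON. play_rows: Moves the arm, as the interface text tells. Its arguments: {"type":"object","properties":{"translation":{"type":"array","items":{"type":"array","items":{"type":"number","minimum":-1,"maximum":1}}},"twist":{"type":"array","items":{"type":"array","items":{"type":"number","minimum":-1,"maximum":1}}},"gripper":{"type":"array","items":{"type":"number"}}},"required":["translation","twist","gripper"]}

```bash
mkdir -p pics; cat > h.py <<'E'
import numpy as np, cv2
from bench import robot
from scipy.spatial.transform import Rotation as R
def cam(n):
    m=robot.camera_model(n); return np.array(m["camera_matrix"]),np.array(m["rvec"],float),np.array(m["tvec"],float)
def proj(n,p):
    K,r,t=cam(n); return cv2.projectPoints(np.array(p,float).reshape(-1,1,3),r,t,K,None)[0].reshape(-1,2)
def unproj(n,uv,z):
    K,r,t=cam(n); Rm=cv2.Rodrigues(r)[0]; t=t.reshape(3)
    d=np.linalg.solve(K,np.c_[np.array(uv,float).reshape(-1,2),np.ones(np.size(uv)//2)].T); d=Rm.T@d; c=-Rm.T@t
    s=(z-c[2])/d[2]; return (c[:,None]+s*d).T
def snap(n,f=None):
    im=robot.snapshot(n)
    if f: cv2.imwrite("pics/"+f,cv2.cvtColor(im,cv2.COLOR_RGB2BGR))
    return im
def rpt(names,c,f="spot_point",k=5):
    for n in names:
        for d in getattr(robot,f)(n,c)[:k]: print(n,c,f,round(d["score"],2),np.round(d["centre"],3))
E
python3 - <<'E'
from h import *
np.set_printoptions(suppress=True)
o=robot.get_obs(); print({k:np.round(v,3) for k,v in o.items()})
for n in("scene","top"):
    snap(n,n+"0.png"); K,r,t=cam(n); print(n,-cv2.Rodrigues(r)[0].T@t.reshape(3))
for c in("top","scene"): rpt(["crate_floor","staple","lid_handle","pin_head","pin_tip","frame_floor","tap_head","block0_mid"],c)
E
```

```text
{'time': np.float64(0.0), 'joint_positions': array([-1.358,  0.088,  1.372, -0.   ,  1.684, -0.103]), 'qvel': array([ 0.001, -0.001, -0.   ,  0.   ,  0.002, -0.   ]), 'joint_torque': array([ -0.   , -34.018, -30.243,   0.072,   0.033,  -0.   ]), 'tool_pos': array([ 0.171, -0.523,  0.404]), 'ee_rot': array([-3.139, -0.   ,  0.316]), 'wrist_force': array([ 0.727,  0.347, -0.937]), 'wrist_torque': array([ 0.06 , -0.025, -0.013]), 'finger_force': np.float64(0.0), 'width': np.float64(0.094)}
scene [ 1.08424602 -0.3670265   1.04617027]
top [ 0.34559159 -0.04074902  1.28250894]
crate_floor top spot_point 0.51 [ 0.655 -0.073  0.11 ]
crate_floor top spot_point 0.35 [0.454 0.154 0.063]
staple top spot_point 0.59 [0.449 0.107 0.065]
staple top spot_point 0.5 [0.458 0.153 0.061]
staple top spot_point 0.46 [ 0.408 -0.336  0.018]
lid_handle top spot_point 0.74 [ 0.438 -0.123  0.006]
lid_handle top spot_point 0.65 [ 0.655 -0.205  0.019]
lid_handle top spot_point 0.6 [0.558 0.148 0.096]
pin_head top spot_point 0.76 [0.436 0.04  0.063]
pin_tip top spot_point 0.68 [0.457 0.154 0.063]
frame_floor top s
[... 186 characters left out ...]
32   0.016]
block0_mid top spot_point 0.63 [0.448 0.106 0.066]
crate_floor scene spot_point 0.73 [0.58  0.14  0.052]
staple scene spot_point 0.67 [0.447 0.109 0.066]
staple scene spot_point 0.27 [ 0.62  -0.433 -0.003]
lid_handle scene spot_point 0.68 [0.56  0.153 0.091]
pin_head scene spot_point 0.65 [0.43  0.038 0.064]
pin_tip scene spot_point 0.63 [0.46  0.157 0.064]
frame_floor scene spot_point 0.62 [ 0.441 -0.123  0.006]
tap_head scene spot_point 0.57 [ 0.55  -0.178  0.004]
tap_head scene spot_point 0.5 [ 0.653 -0.074  0.109]
block0_mid scene spot_point 0.72 [ 0.559 -0.319  0.017]
block0_mid scene spot_point 0.53 [ 0.418 -0.338  0.023]
block0_mid scene spot_point 0.39 [0.433 0.044 0.062]
```

View pics/top0.png

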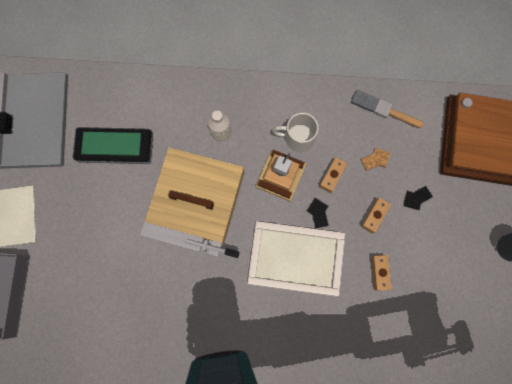

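View pics/scene0.png

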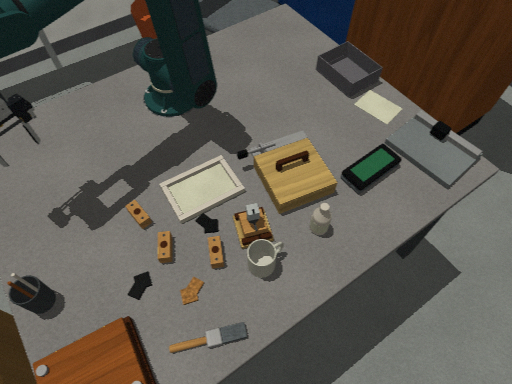

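```bash
cat >> h.py <<'E'
def blobs(im,amin=60,n="top",z=0.036):
    hsv=cv2.cvtColor(im,cv2.COLOR_RGB2HSV)
    m=cv2.inRange(hsv,(5,110,70),(22,255,255)); m=cv2.morphologyEx(m,cv2.MORPH_CLOSE,np.ones((5,5),np.uint8))
    for c in cv2.findContours(m,cv2.RETR_EXTERNAL,cv2.CHAIN_APPROX_NONE)[0]:
        a=cv2.contourArea(c)
        if a<amin: continue
        r=cv2.minAreaRect(c); b=unproj(n,cv2.boxPoints(r),z)[:,:2]; e0,e1=b[1]-b[0],b[2]-b[1]
        l,s=(e0,e1) if np.linalg.norm(e0)>np.linalg.norm(e1) else (e1,e0)
        print(np.round(r[0],1),int(a),"ctr",np.round(b.mean(0),3),"LxS",np.round([np.linalg.norm(l),np.linalg.norm(s)],3),"yaw",round(float(np.arctan2(l[1],l[0]))%np.pi,3))
E
python3 - <<'E'
from h import *
im=snap("top"); blobs(im)
c=im[120:300,140:400]; cv2.imwrite("pics/c1.png",cv2.cvtColor(cv2.resize(c,None,fx=3,fy=3,interpolation=cv2.INTER_CUBIC),cv2.COLOR_RGB2BGR))
rpt(["tile_a","tile_b","pencil_case","mug","glue"],"top",k=3)
rpt(["block0_mid"],"top","recognise",6)
E
```

```text
[381.  272.4] 487 ctr [ 0.414 -0.331] LxS [0.083 0.04 ] yaw 0.095
[375.8 215.2] 448 ctr [ 0.557 -0.315] LxS [0.088 0.037] yaw 2.658
[332.8 174.8] 402 ctr [ 0.655 -0.203] LxS [0.089 0.035] yaw 2.709
[280.7 174.7] 1048 ctr [ 0.647 -0.068] LxS [0.108 0.095] yaw 2.811
[375.4 158.3] 328 ctr [ 0.706 -0.312] LxS [0.076 0.05 ] yaw 1.815
[194.9 194.2] 5845 ctr [0.583 0.149] LxS [0.21  0.204] yaw 1.341
[406.1 118.3] 181 ctr [ 0.822 -0.391] LxS [0.09  0.019] yaw 1.2
[482.9 136.8] 4586 ctr [ 0.785 -0.593] LxS [0.227 0.181] yaw 2.988
tile_a top spot_point 0.95 [ 0.709 -0.317  0.003]
tile_a top spot_point 0.82 [ 0.616 -0.439 -0.002]
tile_a top spot_point 0.81 [ 0.554 -0.173  0.003]
tile_b top spot_point 0.95 [ 0.709 -0.317  0.003]
tile_b top spot_point 0.82 [ 0.616 -0.439 -0.002]
tile_b top spot_point 0.81 [ 0.554 -0.173  0.003]
pencil_case top spot_point 0.9 [ 0.701  0.374 -0.004]
mug top spot_point 0.74 [ 0.758 -0.114  0.003]
mug top spot_point 0.17 [0.699 0.376 0.001]
glue top spot_point 0.73 [0.763 0.097 0.   ]
block0_mid top recognise 0.89 [ 0.554 -0.315  0.034]
```

View pics/c1.png

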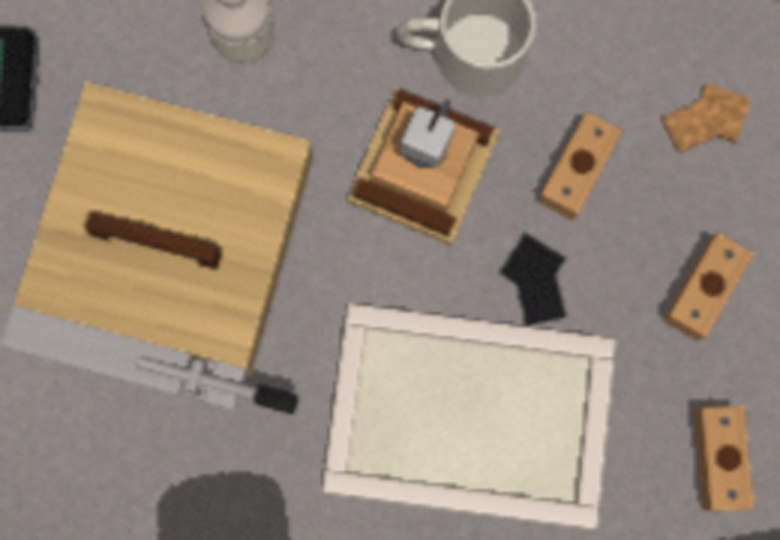

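```bash
python3 - <<'E'
from h import *
np.set_printoptions(suppress=True,precision=4)
def U(l,z): return unproj("top",[(140+u/3,120+v/3) for u,v in l],z)[:,:2]
def ang(a): return np.arctan2(a[1],a[0])
L=U([(87,82),(310,143),(248,370),(18,308)],.06); print("lid",L, L.mean(0),[ang(L[0]-L[1]),ang(L[3]-L[2]),ang(L[0]-L[3]),ang(L[1]-L[2])],np.linalg.norm(L[0]-L[1]),np.linalg.norm(L[1]-L[2]))
H=U([(92,219),(215,250)],.099);print("handle",H.mean(0),ang(H[0]-H[1]),np.linalg.norm(H[0]-H[1]))
P=U([(276,396)],.077);print("pin",P); print("staple",U([(197,370)],.08))
F=U([(350,305),(614,340),(597,526),(326,490)],.02);print("frame",F,F.mean(0),ang(F[0]-F[1]),ang(F[0]-F[3]))
T=U([(413,113),(452,122),(443,159),(403,148)],.126);print("tap",T,T.mean(0),ang(T[0]-T[3]),ang(T[0]-T[1]),np.linalg.norm(T[0]-T[1]));
q=U([(447,103),(430,130)],.126);print("ptr",ang(q[0]-q[1]))
for h,a,b in([(582,162),(598,132),(566,191)],[(713,284),(728,255),(698,314)],[(729,458),(725,421),(732,494)]):
  B=U([h,a,b],.036);print("blk",B[0],(B[1]+B[2])/2,ang(B[1]-B[2]))
E
```

```text
lid [[0.6945 0.2224]
 [0.6531 0.0281]
 [0.4583 0.065 ]
 [0.4971 0.2591]] [0.5758 0.1437] [np.float64(1.3607319137293847), np.float64(1.3733326257018716), np.float64(-0.18398828549454524), np.float64(-0.18695477968855173)] 0.19864221134744314 0.19831699866117125
handle [0.559 0.147] 1.3858435714522093 0.10359695612026992
pin [[0.4373 0.0393]]
staple [[0.4538 0.1043]]
frame [[ 0.5229 -0.0141]
 [ 0.5073 -0.2404]
 [ 0.3518 -0.2308]
 [ 0.3666 -0.0045]] [ 0.4372 -0.1225] 1.5023082499016513 -0.061336011075618674
tap [[ 0.6667 -0.0566]
 [ 0.6612 -0.0884]
 [ 0.6302 -0.0828]
 [ 0.6372 -0.0503]] [ 0.6488 -0.0695] -0.21085487193787814 1.4001141631308662 0.032218595843848924
ptr -0.48946722302482715
blk [ 0.6574 -0.2058] [ 0.6579 -0.2058] -0.4445968570342335
blk [ 0.5582 -0.3201] [ 0.5579 -0.3202] -0.4404579143301985
blk [ 0.4136 -0.3355] [ 0.4141 -0.3351] 0.11022880975114775
```

```bash
python3 - <<'E'
from h import *
a=snap("top")[145:200,250:310]; b=snap("scene")[195:250,225:285]
f=lambda x:cv2.resize(x,(400,366),interpolation=cv2.INTER_CUBIC)
cv2.imwrite("pics/tap.png",cv2.cvtColor(np.hstack([f(a),f(b)]),cv2.COLOR_RGB2BGR))
E
```

```text
(no output)
```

View pics/tap.png

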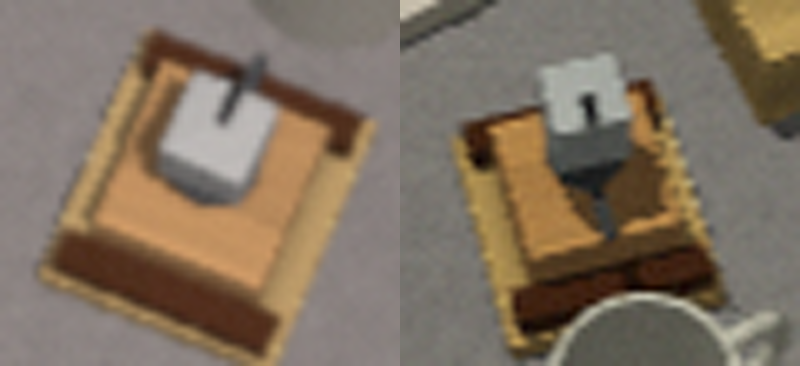

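```bash
cat >> h.py <<'E'
def tool(yaw): return np.array([np.cos(yaw),np.sin(yaw)]),np.array([np.sin(yaw),-np.cos(yaw)])
def go(x,y,z,yaw,pinch=True):
    "print shift/turn in units to place GRASP point (180 ahead) at x,y,z with yaw, tool down"
    o=robot.get_obs(); p=np.array(o["tool_pos"]); e=o["ee_rot"]; ya=e[2]
    Rm=R.from_euler("xyz",e).as_matrix(); d=Rm.T@(np.array([x,y,z+.18])-p)
    Rt=R.from_euler("xyz",[np.pi,0,yaw]).as_matrix(); w=R.from_matrix(Rm.T@Rt).as_rotvec()
    print("t",round(float(o["time"]),2),"pos",np.round(p,3),"rpy",np.round(e,3),"w",round(float(o["width"]),3),"q6",round(float(o["joint_positions"][5]),2),"shift units",np.round(d/.04,2),"turn units",np.round(w/.1,2))
E
python3 - <<'E'
from h import *
np.set_printoptions(suppress=True,precision=4)
def U(l,z): return unproj("top",[(250+u/6.667,145+v/6.655) for u,v in l],z)[:,:2]
ang=lambda a: np.arctan2(a[1],a[0])
T=U([(193,68),(278,97),(248,173),(160,146)],.126);print(T.mean(0),ang(T[0]-T[3]),ang(T[1]-T[2]),ang(T[0]-T[1])-1.571,ang(T[3]-T[2])-1.571)
q=U([(243,80),(222,120)],.126);print(ang(q[0]-q[1]))
q=U([(150,30),(40,280)],.0);print("blank",ang(q[0]-q[1]))
B=U([(110,217) ,(275,295),(330,130)],.055);print(ang(B[0]-B[1])-1.571,ang(B[2]-B[1]),(B[0]+B[2])/2)
go(.652,-.072,.25,-.33)
E
```

```text
[ 0.6538 -0.0701] -0.32847797900881526 -0.310329001120335 -0.27728544865786997 -0.2434123259779919
-0.4120908554308908
blank -0.3390722156545241
-0.38883596982293733 -0.2616480583510644 [ 0.652  -0.0733]
t 1.35 pos [ 0.171 -0.523  0.405] rpy [3.142 0.    0.316] w 0.094 q6 -0.1 shift units [14.94 -6.98 -0.63] turn units [0.   0.   6.46]
```

Call:
play_rows(translation=[[1,-0.467,0],[1,-0.467,0],[1,-0.467,0],[1,-0.467,0],[1,-0.467,0],[1,-0.467,0],[1,-0.467,0],[1,-0.467,0]], twist=[[0,0,0],[0,0,0],[0,0,0],[0,0,0],[0,0,0],[0,0,0],[0,0,0],[0,0,0]], gripper=[0.3,0.3,0.3,0.3,0.3,0.3,0.3,0.3])

```text
time: 2.15
tool_pos: [0.4296, -0.2799, 0.4049]
ee_rot: [3.141, -0.0, 0.316]
wrist_force: [0.4, -0.6, 0.9]
width: 0.061
finger_force: 0.0
```

Call:
play_rows(translation=[[1,-0.467,0],[1,-0.467,0],[1,-0.467,0],[1,-0.467,0],[1,-0.467,0],[1,-0.467,0],[1,-0.467,0],[0,0,0]], twist=[[0,0,0],[0,0,0],[0,0,0],[0,0,0],[0,0,0],[0,0,0],[0,0,0],[0,0,-1]], gripper=[0.3,0.3,0.3,0.3,0.3,0.3,0.3,0.3])

```text
time: 2.95
tool_pos: [0.657, -0.066, 0.4025]
ee_rot: [-3.139, 0.0, 0.424]
wrist_force: [0.1, -0.2, -0.4]
width: 0.0611
finger_force: 0.0
```

Call:
play_rows(translation=[[0,0,0],[0,0,0],[0,0,0],[0,0,0],[0,0,0],[0,0,0],[0,0,0],[0,0,0]], twist=[[0,0,-1],[0,0,-1],[0,0,-1],[0,0,-1],[0,0,-1],[0,0,-1],[0,0,-1],[0,0,-1]], gripper=[0.3,0.3,0.3,0.3,0.3,0.3,0.3,0.3])

```text
time: 3.75
tool_pos: [0.6542, -0.0701, 0.4045]
ee_rot: [-3.141, 0.0, 1.22]
wrist_force: [0.5, -0.7, -0.2]
width: 0.061
finger_force: 0.0
```

Call:
play_rows(translation=[[0,0,0],[0,0,0],[0,0,0],[0,0,0],[0,0,0],[0,0,0],[0,0,0],[0,0,0]], twist=[[0,0,-1],[0,0,-1],[0,0,-1],[0,0,-1],[0,0,-1],[0,0,-1],[0,0,-1],[0,0,-1]], gripper=[0.3,0.3,0.3,0.3,0.3,0.3,0.3,0.3])

```text
time: 4.55
tool_pos: [0.6542, -0.0701, 0.4046]
ee_rot: [-3.141, -0.0, 2.02]
wrist_force: [-0.6, -0.3, -0.8]
width: 0.061
finger_force: 0.0
```

Call:
play_rows(translation=[[0,0,0],[0,0,0],[0,0,0],[0,0,0],[0,0,0],[0,0,0],[0,0,0],[0,0,0]], twist=[[0,0,-1],[0,0,-1],[0,0,-1],[0,0,-1],[0,0,-1],[0,0,-1],[0,0,-1],[0,0,0]], gripper=[0.3,0.3,0.3,0.3,0.3,0.3,0.3,0.3])

```text
time: 5.35
tool_pos: [0.6542, -0.0701, 0.4045]
ee_rot: [-3.141, -0.0, 2.716]
wrist_force: [0.6, 0.4, -0.2]
width: 0.0611
finger_force: 0.0
```

```bash
python3 -c "
from h import *
go(.654,-.072,.112,2.83)"
```

```text
t 5.35 pos [ 0.654 -0.07   0.405] rpy [-3.141 -0.     2.716] w 0.061 q6 -1.34 shift units [-0.02 -0.04  2.81] turn units [-0.   -0.   -1.14]
```

Call:
play_rows(translation=[[0,0,0.9],[-0.02,-0.04,0.9],[0,0,0.8],[0,0,0.2],[0,0,0],[0,0,0],[0,0,0],[0,0,0]], twist=[[0,0,-0.6],[0,0,-0.5],[0,0,0],[0,0,0],[0,0,0],[0,0,0],[0,0,0],[0,0,0]], gripper=[0.3,0.3,0.3,0.3,0.3,-1,-1,-1])

```text
time: 6.15
tool_pos: [0.6548, -0.072, 0.2952]
ee_rot: [3.141, 0.004, 2.826]
wrist_force: [-0.3, 1.2, 0.3]
width: 0.0405
finger_force: 0.0
```

Call:
play_rows(translation=[[0,0,0],[0,0,0],[0,0,0]], twist=[[0,0,0],[0,0,0],[0,0,0]], gripper=[-1,-1,-1])

```text
time: 6.45
tool_pos: [0.6546, -0.0718, 0.2944]
ee_rot: [3.141, 0.003, 2.826]
wrist_force: [0.4, 1.4, 5.6]
width: 0.0343
finger_force: 29.7
```

```bash
python3 -c "
from h import *
go(.654,-.072,.112,2.83); o=robot.get_obs(); print(o['wrist_force'],o['wrist_torque'])"
```

```text
t 6.45 pos [ 0.655 -0.072  0.294] rpy [3.141e+00 3.000e-03 2.826e+00] w 0.034 q6 -1.45 shift units [ 0.01 -0.01  0.06] turn units [ 0.01  0.03 -0.04]
[0.37801822 1.44300016 5.60567891] [ 0.21559339 -0.1664312  -0.22562639]
```

Call:
play_rows(translation=[[0,0,0.0016],[0,0,0.0016],[0,0,0.0016],[0,0,0.0016],[0,0,0.0016],[0,0,0.0016],[0,0,0.0016],[0,0,0.0016]], twist=[[0,0,1],[0,0,1],[0,0,1],[0,0,1],[0,0,1],[0,0,1],[0,0,1],[0,0,1]], gripper=[-1,-1,-1,-1,-1,-1,-1,-1])

```text
time: 7.25
tool_pos: [0.6538, -0.0729, 0.2939]
ee_rot: [-3.139, 0.003, 2.022]
wrist_force: [-3.6, -2.4, 7.0]
width: 0.0339
finger_force: 29.3
```

Call:
play_rows(translation=[[0,0,0.0016],[0,0,0.0016],[0,0,0.0016],[0,0,0.0016],[0,0,0.0016],[0,0,0.0016],[0,0,0.0016],[0,0,0.0016]], twist=[[0,0,1],[0,0,1],[0,0,1],[0,0,1],[0,0,1],[0,0,1],[0,0,1],[0,0,1]], gripper=[-1,-1,-1,-1,-1,-1,-1,-1])

```text
time: 8.05
tool_pos: [0.6525, -0.073, 0.2934]
ee_rot: [-3.137, 0.005, 1.222]
wrist_force: [-10.5, -1.7, 10.7]
width: 0.0342
finger_force: 29.3
```

```bash
python3 -c "
from h import *
go(.654,-.072,.112,2.83); o=robot.get_obs(); print(o['wrist_force'],o['wrist_torque'])
snap('top')
rpt(['tap_head'],'top')
a=snap('top')[145:200,250:310]; b=snap('scene')[195:250,225:285]
f=lambda x:cv2.resize(x,(400,366),interpolation=cv2.INTER_CUBIC)
cv2.imwrite('pics/tap2.png',cv2.cvtColor(np.hstack([f(a),f(b)]),cv2.COLOR_RGB2BGR))"
```

```text
t 8.05 pos [ 0.652 -0.073  0.293] rpy [-3.137  0.005  1.222] w 0.034 q6 0.15 shift units [0.04 0.03 0.03] turn units [ -0.08   0.   -16.08]
[-10.54187261  -1.70779431  10.69171578] [-0.42401744  1.79641194  0.23290457]
```

View pics/tap2.png

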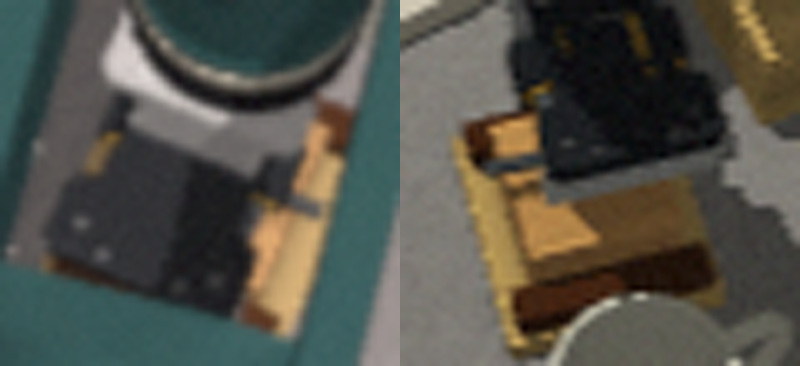

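Call:
play_rows(translation=[[-0.02,-0.02,0],[-0.02,-0.02,0],[0,0,0],[0,0,0],[0,0,0],[0,0,0],[0,0,0],[0,0,0]], twist=[[0,0,1],[0,0,1],[0,0,1],[0,0,1],[0,0,1],[0,0,1],[0,0,1],[0,0,1]], gripper=[-1,-1,-1,-1,-1,-1,-1,-1])

```text
time: 9.05
tool_pos: [0.6511, -0.0723, 0.2913]
ee_rot: [-3.138, 0.004, 0.423]
wrist_force: [-4.7, 1.1, 3.6]
width: 0.0362
finger_force: 28.7
```

Call:
play_rows(translation=[[0,0,0],[0,0,0],[0,0,0],[0,0,0],[0,0,0],[0,0,0],[0,0,0],[0,0,0]], twist=[[0,0,1],[0,0,1],[0,0,1],[0,0,1],[0,0,1],[0,0,1],[0,0,1],[0,0,0.4]], gripper=[-1,-1,-1,-1,-1,-1,-1,-1])

```text
time: 9.85
tool_pos: [0.651, -0.0712, 0.2908]
ee_rot: [-3.14, 0.007, -0.315]
wrist_force: [-5.0, 5.1, 3.1]
width: 0.036
finger_force: 28.7
```

Call:
play_rows(translation=[[0,0,0],[0,0,0],[0,0,0],[0,0,0]], twist=[[0,0,0],[0,0,0],[0,0,0],[0,0,0]], gripper=[-1,-1,-1,-1])

```text
time: 10.25
tool_pos: [0.651, -0.0712, 0.2908]
ee_rot: [-3.14, 0.007, -0.313]
wrist_force: [-5.2, 4.0, 1.8]
width: 0.0361
finger_force: 28.0
```

```bash
python3 -c "
from h import *
go(.654,-.072,.112,2.83-3.14); o=robot.get_obs(); print(o['wrist_force'],o['wrist_torque'])
a=snap('top')[145:200,250:310]; b=snap('scene')[195:250,225:285]
f=lambda x:cv2.resize(x,(400,366),interpolation=cv2.INTER_CUBIC)
cv2.imwrite('pics/tap3.png',cv2.cvtColor(np.hstack([f(a),f(b)]),cv2.COLOR_RGB2BGR))"
```

```text
t 10.25 pos [ 0.651 -0.071  0.291] rpy [-3.14   0.007 -0.313] w 0.036 q6 1.69 shift units [ 0.08 -0.   -0.03] turn units [-0.02  0.07 -0.03]
[-5.19900636  4.03983571  1.81867465] [0.94408679 0.85217535 0.08472028]
```

View pics/tap3.png

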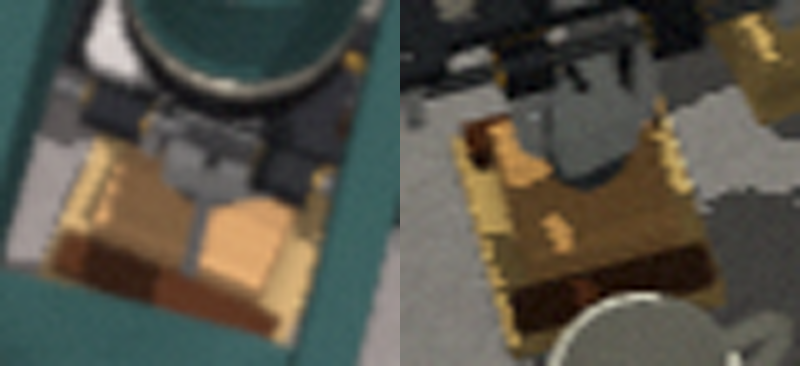

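Call:
play_rows(translation=[[0,0,0],[0,0,0],[0,0,0],[0,0,0],[0,0,0],[0,0,0],[0,0,0],[0,0,0]], twist=[[0,0,0],[0,0,0],[0,0,0],[0,0,0],[0,0,0],[0,0,0],[0,0,0],[0,0,0]], gripper=[0,0,-1,-1,-1,-1,-1,-1])

```text
time: 11.15
tool_pos: [0.6526, -0.0716, 0.2913]
ee_rot: [-3.139, -0.0, -0.313]
wrist_force: [2.1, 4.5, -0.5]
width: 0.0358
finger_force: 28.5
```

```bash
python3 -c "
from h import *
go(.654,-.072,.112,2.83-3.14); o=robot.get_obs(); print(o['wrist_force'],o['wrist_torque'])"
```

```text
t 11.15 pos [ 0.653 -0.072  0.291] rpy [-3.139 -0.    -0.313] w 0.036 q6 1.69 shift units [ 0.04 -0.   -0.02] turn units [-0.03 -0.   -0.03]
[ 2.14212028  4.5309763  -0.49955067] [ 0.78972323 -0.31625398  0.16961566]
```

Call:
play_rows(translation=[[0,0,0],[0,0,0],[0,0,0],[0,0,0],[0,0,0],[0,0,0],[0,0,0],[0,0,0]], twist=[[0,0,0],[0,0,0],[0,0,-0.7],[0,0,-0.6],[0,0,0],[0,0,0],[0,0,0],[0,0,0]], gripper=[0.1,0.1,0.1,0.1,-1,-1,-1,-1])

```text
time: 11.95
tool_pos: [0.6524, -0.0716, 0.2917]
ee_rot: [-3.139, -0.0, -0.184]
wrist_force: [1.4, 5.3, 1.5]
width: 0.0339
finger_force: 29.9
```

Call:
play_rows(translation=[[0,0,0]], twist=[[0,0,0]], gripper=[-1])

```text
time: 12.05
tool_pos: [0.6524, -0.0715, 0.2917]
ee_rot: [-3.139, -0.0, -0.184]
wrist_force: [0.9, 6.0, 0.9]
width: 0.0337
finger_force: 29.9
```

```bash
python3 -c "
from h import *
go(.654,-.072,.112,2.83-3.14); o=robot.get_obs(); print(o['wrist_force'],o['wrist_torque'],o['finger_force'])"
```

```text
t 12.05 pos [ 0.652 -0.072  0.292] rpy [-3.139 -0.    -0.184] w 0.034 q6 1.56 shift units [ 0.04  0.   -0.01] turn units [-0.03 -0.    1.26]
[0.94812634 6.0416464  0.92914863] [ 0.91403705 -0.16512107  0.08502317] 29.87212836742401
```

Call:
play_rows(translation=[[0,-0.02,0],[0,0,0],[0,0,0],[0,0,0],[0,0,0],[0,0,0],[0,0,0],[0,0,0]], twist=[[0,0,-1],[0,0,-1],[0,0,-1],[0,0,-1],[0,0,-1],[0,0,-1],[0,0,-1],[0,0,-1]], gripper=[-1,-1,-1,-1,-1,-1,-1,-1])

```text
time: 12.85
tool_pos: [0.6524, -0.0709, 0.2922]
ee_rot: [-3.14, -0.002, 0.619]
wrist_force: [0.4, 5.1, 3.0]
width: 0.0336
finger_force: 29.8
```

Call:
play_rows(translation=[[0,0,0],[0,0,0],[0,0,0],[0,0,0],[0,0,0],[0,0,0],[0,0,0],[0,0,0]], twist=[[0,0,-1],[0,0,-1],[0,0,-1],[0,0,-1],[0,0,-1],[0,0,-1],[0,0,-0.4],[0,0,0]], gripper=[-1,-1,-1,-1,-1,-1,-1,-1])

```text
time: 13.65
tool_pos: [0.6523, -0.0708, 0.2926]
ee_rot: [-3.141, -0.003, 1.256]
wrist_force: [-1.5, 5.1, 3.3]
width: 0.0337
finger_force: 29.8
```

Call:
play_rows(translation=[[0,0,0],[0,0,0],[0,0,0],[0,0,0]], twist=[[0,0,0],[0,0,0],[0,0,0],[0,0,0]], gripper=[-1,-1,-1,-1])

```text
time: 14.05
tool_pos: [0.6523, -0.0708, 0.2926]
ee_rot: [-3.141, -0.003, 1.256]
wrist_force: [-0.6, 5.3, 3.2]
width: 0.0336
finger_force: 29.8
```

```bash
python3 -c "
from h import *
go(.6525,-.0715,.110,2.83-1.57); o=robot.get_obs(); print(o['wrist_force'],o['wrist_torque'],o['finger_force'])"
```

```text
t 14.05 pos [ 0.652 -0.071  0.293] rpy [-3.141e+00 -3.000e-03  1.256e+00] w 0.034 q6 0.12 shift units [-0.02  0.01  0.07] turn units [-0.01 -0.03 -0.04]
[-0.62676173  5.27767166  3.20371752] [0.86411171 0.1970066  0.02433145] 29.827279150485992
```

Call:
play_rows(translation=[[0,0,0],[0,0,0],[0.025,0,0],[0,0,0],[0,0,0],[0,0,0],[0,0,0],[0,0,0]], twist=[[0,0,0],[0,0,0],[0,0,0],[0,0,-1],[0,0,-1],[0,0,-1],[0,0,-1],[0,0,-1]], gripper=[0.3,0.3,0.3,0.3,0.3,0.3,0.3,0.3])

```text
time: 14.85
tool_pos: [0.6527, -0.0715, 0.2914]
ee_rot: [-3.141, 0.001, 1.759]
wrist_force: [1.1, 0.3, 0.0]
width: 0.0609
finger_force: 0.0
```

Call:
play_rows(translation=[[0,0,0],[0,0,0],[0,0,0],[0,0,0],[0,0,0],[0,0,0],[0,0,0],[0,0,0]], twist=[[0,0,-1],[0,0,-1],[0,0,-1],[0,0,-1],[0,0,-1],[0,0,-1],[0,0,-1],[0,0,-1]], gripper=[0.3,0.3,0.3,0.3,0.3,0.3,0.3,0.3])

```text
time: 15.65
tool_pos: [0.6527, -0.0714, 0.2914]
ee_rot: [-3.141, 0.0, 2.559]
wrist_force: [0.2, 0.8, -0.4]
width: 0.0617
finger_force: 0.0
```

Call:
play_rows(translation=[[0,0,0],[0,0,0],[0,0,0],[0,0,0],[0,0,0],[0,0,0],[0,0,0],[0,0,0]], twist=[[0,0,-1],[0,0,-1],[0,0,-0.7],[0,0,0],[0,0,0],[0,0,0],[0,0,0],[0,0,0]], gripper=[0.3,0.3,0.3,0.3,-1,-1,-1,-1])

```text
time: 16.45
tool_pos: [0.6527, -0.0709, 0.2917]
ee_rot: [3.141, 0.0, 2.826]
wrist_force: [-1.3, -0.2, 0.2]
width: 0.0341
finger_force: 29.9
```

Call:
play_rows(translation=[[0,0,0],[0,0,0]], twist=[[0,0,0],[0,0,0]], gripper=[-1,-1])

```text
time: 16.65
tool_pos: [0.6527, -0.0709, 0.2917]
ee_rot: [3.141, 0.0, 2.826]
wrist_force: [1.5, 1.0, 0.1]
width: 0.0337
finger_force: 29.9
```

```bash
python3 -c "
from h import *
go(.6525,-.0705,.110,2.83); o=robot.get_obs(); print(o['wrist_force'],o['wrist_torque'],o['finger_force'])"
```

```text
t 16.65 pos [ 0.653 -0.071  0.292] rpy [3.141 0.    2.826] w 0.034 q6 -1.45 shift units [0.01 0.01 0.04] turn units [ 0.    0.   -0.04]
[1.46763782 0.98385827 0.08333189] [ 0.10683131 -0.18773154  0.12399394] 29.91925746202469
```

Squared and force-free. Now forward half a turn (to 4.71), stop, check.

Call:
play_rows(translation=[[0,0,0.0016],[0,0,0.0016],[0,0,0.0016],[0,0,0.0016],[0,0,0.0016],[0,0,0.0016],[0,0,0.0016],[0,0,0.0016]], twist=[[0,0,1],[0,0,1],[0,0,1],[0,0,1],[0,0,1],[0,0,1],[0,0,1],[0,0,1]], gripper=[-1,-1,-1,-1,-1,-1,-1,-1])

```text
time: 17.45
tool_pos: [0.6525, -0.0711, 0.2911]
ee_rot: [-3.141, 0.0, 2.022]
wrist_force: [-1.1, 0.2, -0.2]
width: 0.0341
finger_force: 29.9
```

Call:
play_rows(translation=[[0,0,0.0016],[0,0,0.0016],[0,0,0.0016],[0,0,0.0016],[0,0,0.0016],[0,0,0.0016],[0,0,0.0016],[0,0,0.0016]], twist=[[0,0,1],[0,0,1],[0,0,1],[0,0,1],[0,0,1],[0,0,1],[0,0,1],[0,0,1]], gripper=[-1,-1,-1,-1,-1,-1,-1,-1])

```text
time: 18.25
tool_pos: [0.6522, -0.0712, 0.2906]
ee_rot: [-3.14, 0.001, 1.222]
wrist_force: [-1.9, 0.1, 1.2]
width: 0.0339
finger_force: 29.9
```

Call:
play_rows(translation=[[0,0,0.0016],[0,0,0.0016],[0,0,0.0016],[0,0,0.0016],[0,0,0.0016],[0,0,0.0016],[0,0,0.0016],[0,0,0.0016]], twist=[[0,0,1],[0,0,1],[0,0,1],[0,0,1],[0,0,1],[0,0,1],[0,0,1],[0,0,1]], gripper=[-1,-1,-1,-1,-1,-1,-1,-1])

```text
time: 19.05
tool_pos: [0.652, -0.0709, 0.2901]
ee_rot: [-3.14, 0.002, 0.422]
wrist_force: [-2.1, 0.9, 2.1]
width: 0.0335
finger_force: 29.9
```

Call:
play_rows(translation=[[0,0,0.0016],[0,0,0.0016],[0,0,0.0016],[0,0,0.0016],[0,0,0.0016],[0,0,0.0016],[0,0,0.0016],[0,0,0]], twist=[[0,0,1],[0,0,1],[0,0,1],[0,0,1],[0,0,1],[0,0,1],[0,0,1],[0,0,0.4]], gripper=[-1,-1,-1,-1,-1,-1,-1,-1])

```text
time: 19.85
tool_pos: [0.652, -0.0706, 0.2896]
ee_rot: [-3.141, 0.003, -0.316]
wrist_force: [-3.3, 1.8, 0.2]
width: 0.0335
finger_force: 29.9
```

Call:
play_rows(translation=[[0,0,0],[0,0,0],[0,0,0],[0,0,0]], twist=[[0,0,0],[0,0,0],[0,0,0],[0,0,0]], gripper=[-1,-1,-1,-1])

```text
time: 20.25
tool_pos: [0.6521, -0.0707, 0.2896]
ee_rot: [-3.141, 0.003, -0.314]
wrist_force: [-5.4, 2.4, 2.4]
width: 0.0336
finger_force: 29.9
```

```bash
python3 -c "
from h import *
go(.6525,-.0705,.110,-.315); o=robot.get_obs(); print(o['wrist_force'],o['wrist_torque'],o['finger_force'])"
```

```text
t 20.25 pos [ 0.652 -0.071  0.29 ] rpy [-3.141e+00  3.000e-03 -3.140e-01] w 0.034 q6 1.69 shift units [ 0.01 -0.01 -0.01] turn units [-0.    0.03  0.01]
[-5.36871643  2.42437899  2.36352811] [0.63315276 0.86985203 0.01813674] 29.875085949897766
```

Call:
play_rows(translation=[[0,0,-0.0016],[0,0,-0.0016],[0,0,-0.0016],[0,0,-0.0016],[0,0,-0.0016],[0,0,-0.0016],[0,0,-0.0016],[0,0,-0.0016]], twist=[[0,0,-1],[0,0,-1],[0,0,-1],[0,0,-1],[0,0,-1],[0,0,-1],[0,0,-1],[0,0,-1]], gripper=[-1,-1,-1,-1,-1,-1,-1,-1])

```text
time: 21.05
tool_pos: [0.6521, -0.071, 0.2901]
ee_rot: [-3.14, 0.002, 0.49]
wrist_force: [-3.7, 1.7, 2.2]
width: 0.034
finger_force: 29.9
```

Call:
play_rows(translation=[[0,0,-0.0016],[0,0,-0.0016],[0,0,-0.0016],[0,0,-0.0016],[0,0,-0.0016],[0,0,-0.0016],[0,0,-0.0016],[0,0,-0.0016]], twist=[[0,0,-1],[0,0,-1],[0,0,-1],[0,0,-1],[0,0,-1],[0,0,-1],[0,0,-1],[0,0,-0.7]], gripper=[-1,-1,-1,-1,-1,-1,-1,-1])

```text
time: 21.85
tool_pos: [0.6523, -0.0712, 0.2906]
ee_rot: [-3.14, 0.001, 1.259]
wrist_force: [-3.5, 0.2, 1.2]
width: 0.034
finger_force: 29.9
```

Call:
play_rows(translation=[[0,0,0],[0,0,0],[0,0,0],[0,0,0]], twist=[[0,0,0],[0,0,0],[0,0,0],[0,0,0]], gripper=[-1,-1,-1,-1])

```text
time: 22.25
tool_pos: [0.6523, -0.0711, 0.2906]
ee_rot: [-3.14, 0.001, 1.255]
wrist_force: [-5.5, 0.3, 2.9]
width: 0.0339
finger_force: 29.9
```

Call:
play_rows(translation=[[0,0,0],[0,0,0],[0,0,0],[0,0,0],[0,0,0],[0,0,0],[0,0,0],[0,0,0]], twist=[[0,0,0],[0,0,0],[0,0,0],[0,0,-1],[0,0,-1],[0,0,-1],[0,0,-1],[0,0,-1]], gripper=[0.3,0.3,0.3,0.3,0.3,0.3,0.3,0.3])

```text
time: 23.05
tool_pos: [0.653, -0.0711, 0.2907]
ee_rot: [3.14, 0.001, 1.76]
wrist_force: [0.2, 0.4, 0.5]
width: 0.0609
finger_force: 0.0
```

Call:
play_rows(translation=[[0,0,0],[0,0,0],[0,0,0],[0,0,0],[0,0,0],[0,0,0],[0,0,0],[0,0,0]], twist=[[0,0,-1],[0,0,-1],[0,0,-1],[0,0,-1],[0,0,-1],[0,0,-1],[0,0,-1],[0,0,-1]], gripper=[0.3,0.3,0.3,0.3,0.3,0.3,0.3,0.3])

```text
time: 23.85
tool_pos: [0.653, -0.0711, 0.2907]
ee_rot: [3.141, 0.002, 2.56]
wrist_force: [0.1, -0.0, -0.5]
width: 0.0615
finger_force: 0.0
```

Call:
play_rows(translation=[[0,0,0],[0,0,0],[0,0,0],[0,0,0],[0,0,0],[0,0,0],[0,0,0],[0,0,0]], twist=[[0,0,-1],[0,0,-1],[0,0,-0.7],[0,0,0],[0,0,0],[0,0,0],[0,0,0],[0,0,0]], gripper=[0.3,0.3,0.3,0.3,-1,-1,-1,-1])

```text
time: 24.65
tool_pos: [0.6527, -0.0709, 0.2907]
ee_rot: [3.141, 0.0, 2.826]
wrist_force: [-0.8, 0.3, -1.1]
width: 0.0337
finger_force: 29.9
```

Call:
play_rows(translation=[[0,0,0],[0,0,0]], twist=[[0,0,0],[0,0,0]], gripper=[-1,-1])

```text
time: 24.85
tool_pos: [0.6527, -0.0709, 0.2907]
ee_rot: [3.141, 0.0, 2.826]
wrist_force: [1.1, 0.7, -0.3]
width: 0.034
finger_force: 29.9
```

```bash
python3 -c "
from h import *
go(.6525,-.0705,.110,2.826); o=robot.get_obs(); print(o['wrist_force'],o['wrist_torque'],o['finger_force'])"
```

```text
t 24.85 pos [ 0.653 -0.071  0.291] rpy [3.141 0.    2.826] w 0.034 q6 -1.45 shift units [0.01 0.01 0.02] turn units [0. 0. 0.]
[ 1.13675629  0.67076717 -0.27233355] [ 0.11795004 -0.20601186  0.12950279] 29.92721915245056
```

Call:
play_rows(translation=[[0,0,0.0016],[0,0,0.0016],[0,0,0.0016],[0,0,0.0016],[0,0,0.0016],[0,0,0.0016],[0,0,0.0016],[0,0,0.0016]], twist=[[0,0,1],[0,0,1],[0,0,1],[0,0,1],[0,0,1],[0,0,1],[0,0,1],[0,0,1]], gripper=[-1,-1,-1,-1,-1,-1,-1,-1])

```text
time: 25.65
tool_pos: [0.6525, -0.0711, 0.2902]
ee_rot: [-3.141, 0.0, 2.022]
wrist_force: [-0.7, 0.3, 0.8]
width: 0.0339
finger_force: 29.9
```

Call:
play_rows(translation=[[0,0,0.0016],[0,0,0.0016],[0,0,0.0016],[0,0,0.0016],[0,0,0.0016],[0,0,0.0016],[0,0,0.0016],[0,0,0.0016]], twist=[[0,0,1],[0,0,1],[0,0,1],[0,0,1],[0,0,1],[0,0,1],[0,0,1],[0,0,1]], gripper=[-1,-1,-1,-1,-1,-1,-1,-1])

```text
time: 26.45
tool_pos: [0.6522, -0.0712, 0.2897]
ee_rot: [-3.14, 0.001, 1.222]
wrist_force: [-2.1, 0.0, 1.6]
width: 0.0338
finger_force: 29.9
```

Call:
play_rows(translation=[[0,0,0.0016],[0,0,0.0016],[0,0,0.0016],[0,0,0.0016],[0,0,0.0016],[0,0,0.0016],[0,0,0.0016],[0,0,0.0016]], twist=[[0,0,1],[0,0,1],[0,0,1],[0,0,1],[0,0,1],[0,0,1],[0,0,1],[0,0,1]], gripper=[-1,-1,-1,-1,-1,-1,-1,-1])

```text
time: 27.25
tool_pos: [0.652, -0.0709, 0.2892]
ee_rot: [-3.14, 0.002, 0.422]
wrist_force: [-2.5, 0.7, 1.7]
width: 0.0336
finger_force: 29.9
```

Call:
play_rows(translation=[[0,0,0.0016],[0,0,0.0016],[0,0,0.0016],[0,0,0.0016],[0,0,0.0016],[0,0,0.0016],[0,0,0.0016],[0,0,0]], twist=[[0,0,1],[0,0,1],[0,0,1],[0,0,1],[0,0,1],[0,0,1],[0,0,1],[0,0,1]], gripper=[-1,-1,-1,-1,-1,-1,-1,-1])

```text
time: 28.05
tool_pos: [0.652, -0.0706, 0.2887]
ee_rot: [-3.142, 0.003, -0.378]
wrist_force: [-3.0, 2.1, 1.7]
width: 0.034
finger_force: 29.9
```

Call:
play_rows(translation=[[0,0,0],[0,0,0],[0,0,0],[0,0,0]], twist=[[0,0,0],[0,0,0],[0,0,0],[0,0,0]], gripper=[-1,-1,-1,-1])

```text
time: 28.45
tool_pos: [0.6521, -0.0706, 0.2886]
ee_rot: [-3.141, 0.003, -0.373]
wrist_force: [-5.0, 3.5, 3.0]
width: 0.0336
finger_force: 29.9
```

Call:
play_rows(translation=[[0,0,0],[0,0,0],[0,0,0],[0,0,-0.5],[0,0,-1],[0,0,-1],[0,0,-0.5],[0,0,0]], twist=[[0,0,0],[0,0,0],[0,0,0],[0,0,0],[0,0,0],[0,0,0],[0,0,0],[0,0,0]], gripper=[0.3,0.3,0.3,0.3,0.3,0.3,0.3,0.3])

```text
time: 29.25
tool_pos: [0.653, -0.0712, 0.414]
ee_rot: [-3.14, -0.01, -0.374]
wrist_force: [0.0, -0.1, -0.1]
width: 0.061
finger_force: 0.0
```

```bash
python3 -c "
from h import *
go(.435,.039,.19,1.378)"
```

```text
t 29.25 pos [ 0.653 -0.071  0.414] rpy [-3.14  -0.01  -0.374] w 0.061 q6 1.75 shift units [-6.09 -0.57  1.04] turn units [  0.08  -0.09 -17.52]
```

Call:
play_rows(translation=[[-0.8,-0.1,0],[-0.9,-0.1,0],[-0.9,-0.1,0],[-0.9,-0.1,0],[-0.9,-0.1,0],[-0.9,-0.07,0],[-0.8,0,0],[0,0,0]], twist=[[0,0,0],[0,0,0],[0,0,0],[0,0,0],[0,0,0],[0,0,0],[0,0,0],[0,0,-1]], gripper=[0.3,0.3,0.3,0.3,0.3,0.3,0.3,0.3])

```text
time: 30.05
tool_pos: [0.431, 0.0405, 0.4069]
ee_rot: [3.141, 0.003, -0.269]
wrist_force: [-0.1, -0.1, 0.4]
width: 0.0614
finger_force: 0.0
```

Call:
play_rows(translation=[[0,0,0],[0,0,0],[0,0,0],[0,0,0],[0,0,0],[0,0,0],[0,0,0],[0,0,0]], twist=[[0,0,-1],[0,0,-1],[0,0,-1],[0,0,-1],[0,0,-1],[0,0,-1],[0,0,-1],[0,0,-1]], gripper=[0.3,0.3,0.3,0.3,0.3,0.3,0.3,0.3])

```text
time: 30.85
tool_pos: [0.4338, 0.0393, 0.4064]
ee_rot: [-3.14, 0.003, 0.53]
wrist_force: [0.1, 0.2, -0.1]
width: 0.061
finger_force: 0.0
```

Call:
play_rows(translation=[[0,0,0.1],[0,0,0.2],[0,0,0.2],[0,0,0.2],[0,0,0.2],[0,0,0.1],[0,0,0],[0,0,0]], twist=[[0,0,-1],[0,0,-1],[0,0,-1],[0,0,-1],[0,0,-1],[0,0,-1],[0,0,-1],[0,0,-1]], gripper=[0.3,0.3,0.3,0.3,0.3,0.3,0.3,0.3])

```text
time: 31.65
tool_pos: [0.4336, 0.0393, 0.3662]
ee_rot: [-3.138, 0.001, 1.33]
wrist_force: [0.3, 0.4, 0.8]
width: 0.061
finger_force: 0.0
```

```bash
python3 -c "
from h import *
go(.435,.039,.074,1.378)
snap('scene','s3.png'); rpt(['pin_head','pin_tip'],'scene',k=2); print(proj('scene',[(.435,.039,.065)]))
snap('top'); rpt(['tap_head'],'top',k=2)
b=snap('scene')
cv2.imwrite('pics/s3c.png',cv2.cvtColor(cv2.resize(b[110:270,130:330],None,fx=3.5,fy=3.5,interpolation=cv2.INTER_CUBIC),cv2.COLOR_RGB2BGR))"
```

```text
t 31.65 pos [0.434 0.039 0.366] rpy [-3.138e+00  1.000e-03  1.330e+00] w 0.061 q6 0.2 shift units [0.   0.05 2.8 ] turn units [-0.04  0.01 -0.48]
pin_head scene spot_point 0.46 [0.434 0.038 0.066]
pin_tip scene spot_point 0.6 [0.459 0.158 0.066]
[[241.85714405 154.15265092]]
tap_head top spot_point 0.48 [ 0.653 -0.072  0.104]
```

View pics/s3c.png

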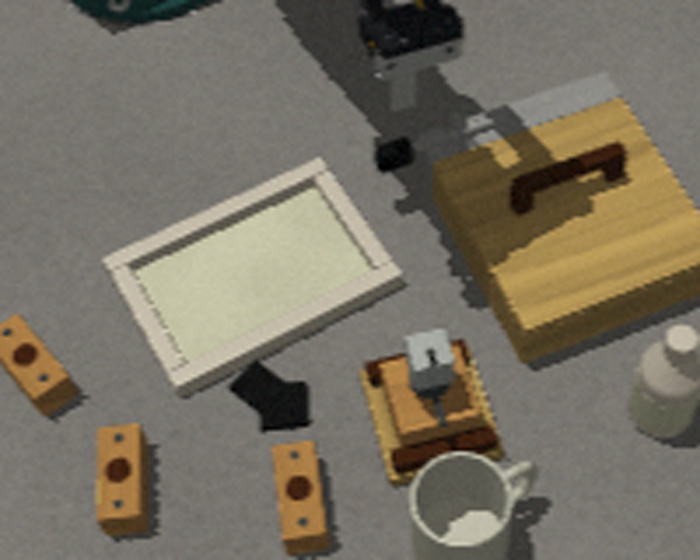

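Call:
play_rows(translation=[[0,0.03,0.8],[0,0,0.8],[0,0,0.8],[0,0,0.4],[0,0,0],[0,0,0],[0,0,0],[0,0,0]], twist=[[0,0,-0.5],[0,0,0],[0,0,0],[0,0,0],[0,0,0],[0,0,0],[0,0,0],[0,0,0]], gripper=[0.3,0.3,0.3,0.3,0.3,-1,-1,-1])

```text
time: 32.75
tool_pos: [0.4356, 0.0391, 0.2583]
ee_rot: [3.138, -0.0, 1.376]
wrist_force: [-0.0, 0.1, 0.5]
width: 0.0404
finger_force: 0.0
```

Call:
play_rows(translation=[[0,0,0],[0,0,0],[0,0,0],[0,0,0]], twist=[[0,0,0],[0,0,0],[0,0,0],[0,0,0]], gripper=[-1,-1,-1,-1])

```text
time: 33.15
tool_pos: [0.4351, 0.0391, 0.2569]
ee_rot: [3.141, -0.0, 1.376]
wrist_force: [0.1, 0.5, 0.2]
width: 0.0156
finger_force: 30.0
```

```bash
python3 -c "
from h import *
go(.435,.039,.074,1.378);o=robot.get_obs(); print(o['wrist_force'],o['finger_force'])"
```

```text
t 33.15 pos [0.435 0.039 0.257] rpy [ 3.141 -0.     1.376] w 0.016 q6 0.15 shift units [-0.   -0.    0.07] turn units [ 0.01 -0.   -0.02]
[0.0517265  0.53620683 0.23861   ] 29.956634044647217
```

Call:
play_rows(translation=[[-0.2,0,0],[-0.4,0,0],[-0.4,0,0],[-0.4,0,0],[-0.4,0,0],[-0.3,0,0],[0,0,0],[0,0,0]], twist=[[0,0,0],[0,0,0],[0,0,0],[0,0,0],[0,0,0],[0,0,0],[0,0,0],[0,0,0]], gripper=[-1,-1,-1,-1,-1,-1,-1,-1])

```text
time: 33.95
tool_pos: [0.4186, -0.0437, 0.2565]
ee_rot: [-3.141, 0.001, 1.375]
wrist_force: [-0.3, -1.3, -0.7]
width: 0.0158
finger_force: 30.0
```

```bash
python3 -c "
from h import *
go(.434,-.174,.09,1.51);o=robot.get_obs(); print(o['wrist_force'],o['finger_force'])
snap('scene'); rpt(['pin_head','pin_tip'],'scene',k=2)"
```

```text
t 33.95 pos [ 0.419 -0.044  0.256] rpy [-3.141e+00  1.000e-03  1.375e+00] w 0.016 q6 -0.04 shift units [-3.12  1.01 -0.34] turn units [-0.01  0.01 -1.35]
[-0.34933619 -1.28136643 -0.72218149] 29.95665818452835
pin_tip scene spot_point 0.43 [0.442 0.072 0.067]
```

Call:
play_rows(translation=[[-0.4,0.1,-0.2],[-0.7,0.25,-0.14],[-0.8,0.25,0],[-0.7,0.25,0],[-0.52,0.16,0],[0,0,0],[0,0,0],[0,0,0]], twist=[[0,0,0],[0,0,0],[0,0,0],[0,0,0],[0,0,0],[0,0,-0.7],[0,0,-0.65],[0,0,0]], gripper=[-1,-1,-1,-1,-1,-1,-1,-1])

```text
time: 34.9
tool_pos: [0.4345, -0.1732, 0.2701]
ee_rot: [-3.141, -0.001, 1.511]
wrist_force: [0.5, -0.1, -1.3]
width: 0.016
finger_force: 30.0
```

```bash
python3 -c "
from h import *
go(.434,-.174,.032,1.51);o=robot.get_obs(); print(o['wrist_force'],o['finger_force'])
snap('scene'); rpt(['pin_head','pin_tip'],'scene',k=2);snap('top'); rpt(['pin_head','pin_tip'],'top',k=2)"
```

```text
t 34.9 pos [ 0.434 -0.173  0.27 ] rpy [-3.141e+00 -1.000e-03  1.511e+00] w 0.016 q6 -0.44 shift units [-0.02 -0.01  1.45] turn units [-0.   -0.01  0.01]
[ 0.4643829  -0.14921494 -1.25893126] 29.954085052013397
pin_head scene spot_point 0.18 [0.45  0.107 0.066]
pin_tip scene spot_point 0.45 [ 0.443 -0.051  0.077]
pin_tip scene spot_point 0.44 [ 0.658 -0.205  0.018]
pin_tip top spot_point 0.62 [ 0.44  -0.057  0.076]
```

Call:
play_rows(translation=[[0,0,0.4],[0,0,0.5],[0,0,0.4],[0,0,0.15],[0,0,0],[0,0,0],[0,0,0],[0,0,0]], twist=[[0,0,0],[0,0,0],[0,0,0],[0,0,0],[0,0,0],[0,0,0],[0,0,0],[0,0,0]], gripper=[-1,-1,-1,-1,-1,-1,0,0])

```text
time: 36.0
tool_pos: [0.4346, -0.1738, 0.2134]
ee_rot: [3.14, 0.001, 1.511]
wrist_force: [-0.3, 0.8, 0.8]
width: 0.0286
finger_force: 0.0
```

Call:
play_rows(translation=[[0,0,-0.5],[0,0,-1],[0,0,-1],[0,0,-1],[0,0,-0.5],[0,0,0]], twist=[[0,0,0],[0,0,0],[0,0,0],[0,0,0],[0,0,0],[0,0,0]], gripper=[0,0,0,0,0,0])

```text
time: 36.6
tool_pos: [0.4348, -0.1739, 0.3771]
ee_rot: [3.133, 0.004, 1.511]
wrist_force: [0.2, -0.4, -0.2]
width: 0.0472
finger_force: 0.0
```

```bash
python3 -c "
from h import *
go(.558,.148,.092,1.378)
snap('scene'); rpt(['pin_head','pin_tip','lid_handle'],'scene',k=2)"
```

```text
t 36.6 pos [ 0.435 -0.174  0.377] rpy [3.133 0.004 1.511] w 0.047 q6 -0.44 shift units [8.23 2.57 2.62] turn units [0.09 0.04 1.33]
pin_head scene spot_point 0.49 [ 0.431 -0.174  0.016]
pin_tip scene spot_point 0.43 [ 0.445 -0.055  0.014]
lid_handle scene spot_point 0.85 [0.561 0.154 0.091]
```

Call:
play_rows(translation=[[0.8,0.27,0],[1,0.3,0],[1,0.32,0],[1,0.32,0],[1,0.32,0],[1,0.32,0],[1,0.32,0],[1,0.32,0]], twist=[[0,0,0],[0,0,0],[0,0,0],[0,0,0],[0,0,0],[0,0,0],[0,0,0],[0,0,0]], gripper=[0,0,0,0,0,0,0,0])

```text
time: 37.6
tool_pos: [0.5524, 0.1336, 0.3697]
ee_rot: [-3.138, 0.001, 1.511]
wrist_force: [0.5, -0.5, -0.5]
width: 0.0473
finger_force: 0.0
```

Call:
play_rows(translation=[[0.45,0.1,0],[0,0,0],[0,0,0.5],[0,0,0.5],[0,0,0.4],[0,0,0],[0,0,0]], twist=[[0,0,0],[0,0,0.7],[0,0,0.63],[0,0,0],[0,0,0],[0,0,0],[0,0,0]], gripper=[0,0,0,0,0,0,0])

```text
time: 38.3
tool_pos: [0.5572, 0.1491, 0.3153]
ee_rot: [-3.139, 0.001, 1.377]
wrist_force: [0.8, 0.4, -0.3]
width: 0.0469
finger_force: 0.0
```

```bash
python3 -c "
from h import *
go(.559,.150,.092,1.378)"
```

```text
t 38.3 pos [0.557 0.149 0.315] rpy [-3.139e+00  1.000e-03  1.377e+00] w 0.047 q6 0.36 shift units [0.03 0.04 1.08] turn units [-0.02  0.01 -0.01]
```

Call:
play_rows(translation=[[0.03,0.03,0.5],[0,0,0.4],[0,0,0.18],[0,0,0],[0,0,0],[0,0,0],[0,0,0],[0,0,0]], twist=[[0,0,0],[0,0,0],[0,0,0],[0,0,0],[0,0,0],[0,0,0],[0,0,0],[0,0,0]], gripper=[0,0,0,0,-1,-1,-1,-1])

```text
time: 39.1
tool_pos: [0.559, 0.1506, 0.2738]
ee_rot: [3.14, -0.0, 1.378]
wrist_force: [0.6, 0.0, -0.1]
width: 0.0185
finger_force: 0.0
```

Call:
play_rows(translation=[[0,0,0],[0,0,0],[0,0,-0.2],[0,0,-0.3],[0,0,-0.5],[0,0,-0.6],[0,0,-0.6],[0,0,-0.4]], twist=[[0,0,0],[0,0,0],[0,0,0],[0,0,0],[0,0,0],[0,0,0],[0,0,0],[0,0,0]], gripper=[-1,-1,-1,-1,-1,-1,-1,-1])

```text
time: 39.9
tool_pos: [0.5589, 0.1506, 0.3797]
ee_rot: [3.139, -0.001, 1.378]
wrist_force: [0.3, -0.4, -2.6]
width: 0.016
finger_force: 30.0
```

```bash
python3 -c "
from h import *
go(.44,.424,.19,1.378);o=robot.get_obs(); print(o['wrist_force'],o['finger_force'])
snap('scene','lid.png'); rpt(['lid_handle','lid'],'scene',k=2)"
```

```text
t 39.9 pos [0.559 0.151 0.38 ] rpy [ 3.139e+00 -1.000e-03  1.378e+00] w 0.016 q6 0.36 shift units [ 6.14 -4.23  0.24] turn units [ 0.03 -0.01 -0.  ]
[ 0.32414797 -0.36880604 -2.60112317] 29.973535537719727
lid_handle scene spot_point 0.66 [0.56  0.152 0.198]
lid_handle scene spot_point 0.46 [0.584 0.145 0.161]
lid scene spot_point 0.92 [0.585 0.145 0.16 ]
```

View pics/lid.png

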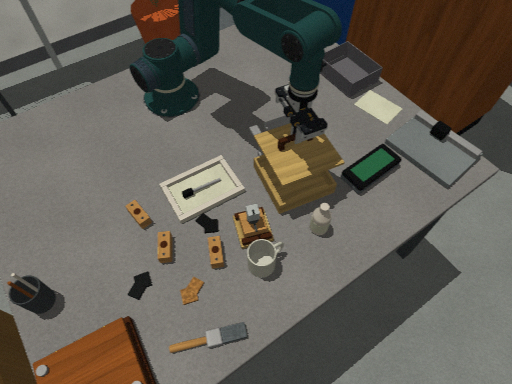

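Call:
play_rows(translation=[[0.4,-0.28,0],[0.7,-0.48,0],[0.8,-0.55,0],[0.8,-0.55,0],[0.8,-0.55,0],[0.8,-0.55,0],[0.8,-0.55,0],[0.6,-0.41,0]], twist=[[0,0,0],[0,0,0],[0,0,0],[0,0,0],[0,0,0],[0,0,0],[0,0,0],[0,0,0]], gripper=[-1,-1,-1,-1,-1,-1,-1,-1])

```text
time: 40.85
tool_pos: [0.4472, 0.4062, 0.3749]
ee_rot: [-3.139, 0.002, 1.379]
wrist_force: [1.0, 0.5, -2.8]
width: 0.0156
finger_force: 30.0
```

Call:
play_rows(translation=[[0.44,-0.31,0],[0,0,0.5],[0,0,0.7],[0,0,0.7],[0,0,0.6],[0,0,0.5],[0,0,0.3],[0,0,0]], twist=[[0,0,0],[0,0,0],[0,0,0],[0,0,0],[0,0,0],[0,0,0],[0,0,0],[0,0,0]], gripper=[-1,-1,-1,-1,-1,-1,-1,-1])

```text
time: 41.65
tool_pos: [0.439, 0.4233, 0.2413]
ee_rot: [-3.137, 0.006, 1.378]
wrist_force: [0.6, -0.1, -3.1]
width: 0.0158
finger_force: 30.0
```

```bash
python3 -c "
from h import *
go(.44,.424,.045,1.378);o=robot.get_obs(); print(o['wrist_force'],o['finger_force'])"
```

```text
t 41.65 pos [0.439 0.423 0.241] rpy [-3.137  0.006  1.378] w 0.016 q6 0.87 shift units [0.02 0.02 0.41] turn units [-0.05  0.06 -0.  ]
[ 0.64083453 -0.05562173 -3.14779832] 29.973703622817993
```

Call:
play_rows(translation=[[0,0,0.2],[0,0,0.1],[0,0,0.05],[0,0,0]], twist=[[0,0,0],[0,0,0],[0,0,0],[0,0,0]], gripper=[-1,-1,-1,-1])

```text
time: 42.05
tool_pos: [0.4399, 0.4241, 0.2313]
ee_rot: [3.141, -0.0, 1.378]
wrist_force: [0.6, 0.1, -2.9]
width: 0.0157
finger_force: 30.0
```

```bash
python3 -c "
from h import *
go(.44,.424,.045,1.378);o=robot.get_obs(); print(o['wrist_force'],o['finger_force'])"
```

```text
t 42.05 pos [0.44  0.424 0.231] rpy [ 3.141 -0.     1.378] w 0.016 q6 0.87 shift units [-0.    0.    0.16] turn units [ 0. -0. -0.]
[ 0.5999452   0.08800552 -2.87823334] 29.973590075969696
```

Call:
play_rows(translation=[[0,0,0.12],[0,0,0.08],[0,0,0],[0,0,0]], twist=[[0,0,0],[0,0,0],[0,0,0],[0,0,0]], gripper=[-1,-1,-1,-1])

```text
time: 42.45
tool_pos: [0.44, 0.4241, 0.2236]
ee_rot: [3.141, -0.001, 1.378]
wrist_force: [-0.1, -1.0, 0.2]
width: 0.0157
finger_force: 30.0
```

Call:
play_rows(translation=[[0,0,0],[0,0,0],[0,0,0],[0,0,-0.5],[0,0,-1],[0,0,-1],[0,0,-1],[0,0,-0.3]], twist=[[0,0,0],[0,0,0],[0,0,0],[0,0,0],[0,0,0],[0,0,0],[0,0,0],[0,0,0]], gripper=[0,0,0,0,0,0,0,0])

```text
time: 43.25
tool_pos: [0.4402, 0.4244, 0.3813]
ee_rot: [3.135, -0.008, 1.378]
wrist_force: [1.2, 0.1, -0.2]
width: 0.0469
finger_force: 0.0
```

```bash
python3 -c "
from h import *
snap('scene'); rpt(['lid_handle','lid','crate_floor'],'scene',k=1)
im=snap('top','top2.png'); rpt(['lid','crate_floor','block0_mid','block1_mid','block2_mid'],'top',k=3); blobs(im,300)
go(.657,-.2055,.15,1.126)"
```

```text
lid_handle scene spot_point 0.48 [ 0.656 -0.072  0.105]
lid scene spot_point 0.97 [ 0.464  0.418 -0.   ]
crate_floor scene spot_point 0.84 [0.578 0.143 0.005]
lid top spot_point 0.72 [ 0.461  0.42  -0.003]
crate_floor top spot_point 0.9 [0.582 0.144 0.009]
crate_floor top spot_point 0.61 [ 0.555 -0.318  0.017]
block0_mid top spot_point 0.62 [ 0.558 -0.32   0.018]
block1_mid top spot_point 0.97 [ 0.656 -0.204  0.016]
block1_mid top spot_point 0.57 [ 0.46   0.421 -0.004]
block2_mid top spot_point 0.68 [ 0.414 -0.337  0.018]
block2_mid top spot_point 0.4 [ 0.762  0.095 -0.003]
[380.7 272.4] 489 ctr [ 0.414 -0.33 ] LxS [0.083 0.04 ] yaw 0.117
[375.8 215.1] 445 ctr [ 0.557 -0.316] LxS [0.088 0.037] yaw 2.658
[ 87.3 235.9] 5130 ctr [0.459 0.409] LxS [0.198 0.195] yaw 2.985
[332.9 174.7] 400 ctr [ 0.656 -0.203] LxS [0.088 0.035] yaw 2.706
[280.7 174.6] 1048 ctr [ 0.647 -0.068] LxS [0.107 0.096] yaw 2.816
[195.  195.6] 5854 ctr [0.579 0.148] LxS [0.207 0.204] yaw 1.349
[376.4 159.7] 327 ctr [ 0.703 -0.315] LxS [0.076 0.05 ] yaw 2.269
[483.  136.8] 4593 ctr [ 0.785 -0.594] LxS [0.227 0.182] yaw 2.987
t 43.75 pos [0.44  0.424 0.373] rpy [-3.140e+00  2.000e-03  1.378e+00] w 0.047 q6 0.87 shift units [-14.4    8.35   1.1 ] turn units [-0.02  0.03  2.52]
```

View pics/top2.png

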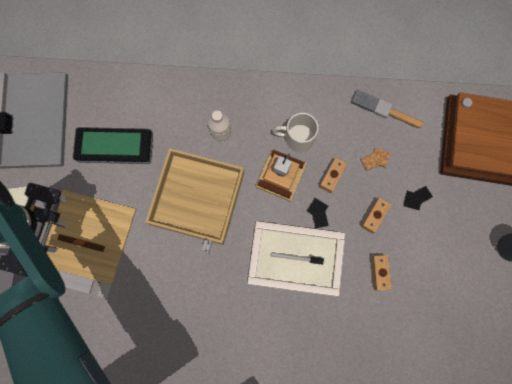

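Call:
play_rows(translation=[[-0.96,0.557,0],[-0.96,0.557,0],[-0.96,0.557,0],[-0.96,0.557,0],[-0.96,0.557,0],[-0.96,0.557,0],[-0.96,0.557,0],[-0.96,0.557,0]], twist=[[0,0,0],[0,0,0],[0,0,0],[0,0,0],[0,0,0],[0,0,0],[0,0,0],[0,0,0]], gripper=[0.3,0.3,0.3,0.3,0.3,0.3,0.3,0.3])

```text
time: 44.55
tool_pos: [0.5561, 0.0866, 0.3746]
ee_rot: [-3.141, 0.0, 1.378]
wrist_force: [0.1, 0.7, 0.2]
width: 0.0608
finger_force: 0.0
```

Call:
play_rows(translation=[[-0.96,0.557,0],[-0.96,0.557,0],[-0.96,0.557,0],[-0.96,0.557,0],[-0.96,0.557,0],[-0.96,0.557,0],[-0.96,0.557,0],[0,0,0]], twist=[[0,0,0],[0,0,0],[0,0,0],[0,0,0],[0,0,0],[0,0,0],[0,0,0],[0,0,1]], gripper=[0.3,0.3,0.3,0.3,0.3,0.3,0.3,0.3])

```text
time: 45.35
tool_pos: [0.6579, -0.211, 0.3723]
ee_rot: [-3.139, 0.002, 1.269]
wrist_force: [0.9, 0.6, -0.3]
width: 0.0609
finger_force: 0.0
```

Call:
play_rows(translation=[[0,0,0],[0,0,0],[0,0,0],[0,0,0],[0,0,0],[0,0,0],[0,0,0],[0,0,0]], twist=[[0,0,1],[0,0,1],[0,0,1],[0,0,1],[0,0,1],[0,0,1],[0,0,1],[0,0,1]], gripper=[0.3,0.3,0.3,0.3,0.3,0.3,0.3,0.3])

```text
time: 46.15
tool_pos: [0.6574, -0.2054, 0.3742]
ee_rot: [-3.141, 0.001, 0.474]
wrist_force: [0.5, 0.9, -0.9]
width: 0.0611
finger_force: 0.0
```

Call:
play_rows(translation=[[0,0,0],[0,0,0],[0,0,0],[0,0,0],[0,0,0],[0,0,0],[0,0,0],[0,0,0]], twist=[[0,0,1],[0,0,1],[0,0,1],[0,0,1],[0,0,1],[0,0,1],[0,0,1],[0,0,1]], gripper=[0.3,0.3,0.3,0.3,0.3,0.3,0.3,0.3])

```text
time: 46.95
tool_pos: [0.6574, -0.2053, 0.3742]
ee_rot: [-3.142, 0.001, -0.326]
wrist_force: [-0.3, 0.3, 0.0]
width: 0.061
finger_force: 0.0
```

Call:
play_rows(translation=[[0,0,0],[0,0,0]], twist=[[0,0,1],[0,0,0.2]], gripper=[0.3,0.3])

```text
time: 47.15
tool_pos: [0.6574, -0.2054, 0.3743]
ee_rot: [3.141, 0.001, -0.443]
wrist_force: [0.6, 0.2, -0.5]
width: 0.0608
finger_force: 0.0
```

```bash
python3 -c "
from h import *
snap('scene'); rpt(['block0_mid'],'scene',k=5)
go(.6575,-.2058,.028,-.4425)"
```

```text
block0_mid scene spot_point 0.55 [ 0.465  0.42  -0.   ]
block0_mid scene spot_point 0.54 [ 0.656 -0.207  0.019]
t 47.25 pos [ 0.657 -0.205  0.375] rpy [ 3.141e+00  1.000e-03 -4.410e-01] w 0.061 q6 1.63 shift units [0.01 0.01 4.16] turn units [0.   0.01 0.02]
```

Aligned over block A, still in place. Descend, grip, lift.

Call:
play_rows(translation=[[0,0,0.6],[0,0,0.9],[0,0,0.9],[0,0,0.8],[0,0,0.6],[0,0,0.3],[0,0,0],[0,0,0]], twist=[[0,0,0],[0,0,0],[0,0,0],[0,0,0],[0,0,0],[0,0,0],[0,0,0],[0,0,0]], gripper=[0.3,0.3,0.3,0.3,0.3,0.3,0.3,-1])

```text
time: 48.05
tool_pos: [0.6578, -0.2055, 0.2124]
ee_rot: [-3.142, -0.002, -0.442]
wrist_force: [-0.4, -0.7, 0.5]
width: 0.0564
finger_force: 0.0
```

Call:
play_rows(translation=[[0,0,0],[0,0,0],[0,0,0],[0,0,-0.5],[0,0,-1],[0,0,-1],[0,0,-1],[0,0,-0.5]], twist=[[0,0,0],[0,0,0],[0,0,0],[0,0,0],[0,0,0],[0,0,0],[0,0,0],[0,0,0]], gripper=[-1,-1,-1,-1,-1,-1,-1,-1])

```text
time: 48.85
tool_pos: [0.6574, -0.2053, 0.3768]
ee_rot: [-3.141, -0.008, -0.442]
wrist_force: [0.5, 0.3, -0.3]
width: 0.0355
finger_force: 30.0
```

```bash
cat >> h.py <<'E'
C=np.array([.579,.144]); cy=-.193
def crate(x,y): return C+x*np.array([np.cos(cy),np.sin(cy)])+y*np.array([-np.sin(cy),np.cos(cy)])
E
python3 -c "
from h import *
o=robot.get_obs(); print(o['wrist_force'],o['finger_force'])
p=crate(-.045,-.05); print(p); go(p[0],p[1],.17,cy)"
```

```text
[ 0.47902981  0.30107689 -0.33606102] 29.999723732471466
[0.5252453  0.10355952]
t 48.85 pos [ 0.657 -0.205  0.377] rpy [-3.141 -0.008 -0.442] w 0.035 q6 1.63 shift units [-6.3  -5.57  0.62] turn units [ 0.   -0.08 -2.49]
```

Call:
play_rows(translation=[[-0.7,-0.62,0],[-0.7,-0.62,0],[-0.7,-0.62,0],[-0.7,-0.62,0],[-0.7,-0.62,0],[-0.7,-0.62,0],[-0.7,-0.62,0],[-0.7,-0.62,0]], twist=[[0,0,0],[0,0,0],[0,0,0],[0,0,0],[0,0,0],[0,0,0],[0,0,0],[0,0,0]], gripper=[-1,-1,-1,-1,-1,-1,-1,-1])

```text
time: 49.65
tool_pos: [0.5389, 0.0711, 0.3714]
ee_rot: [-3.141, -0.001, -0.442]
wrist_force: [0.2, 0.2, -0.9]
width: 0.0357
finger_force: 30.0
```

Call:
play_rows(translation=[[-0.7,-0.61,0],[0,0,0],[0,0,0.5],[0,0,0.6],[0,0,0.4],[0,0,0],[0,0,0]], twist=[[0,0,0],[0,0,-0.9],[0,0,-0.9],[0,0,-0.7],[0,0,0],[0,0,0],[0,0,0]], gripper=[-1,-1,-1,-1,-1,-1,-1])

```text
time: 50.35
tool_pos: [0.525, 0.1038, 0.3115]
ee_rot: [3.142, -0.0, -0.192]
wrist_force: [-1.0, 0.2, -0.6]
width: 0.0353
finger_force: 30.0
```

```bash
python3 -c "
from h import *
o=robot.get_obs(); print(o['wrist_force'],o['finger_force'])
p=crate(-.045,-.05); print(p); go(p[0],p[1],.040,cy)"
```

```text
[-0.96855333  0.20116105 -0.56816131] 29.99973088502884
[0.5252453  0.10355952]
t 50.35 pos [0.525 0.104 0.311] rpy [ 3.142 -0.    -0.192] w 0.035 q6 1.85 shift units [0.01 0.01 2.29] turn units [ 0.   -0.    0.01]
```

Call:
play_rows(translation=[[0,0,0.6],[0,0,0.7],[0,0,0.5],[0,0,0.3],[0,0,0.15],[0,0,0],[0,0,0],[0,0,0]], twist=[[0,0,0],[0,0,0],[0,0,0],[0,0,0],[0,0,0],[0,0,0],[0,0,0],[0,0,0]], gripper=[-1,-1,-1,-1,-1,-1,-1,0])

```text
time: 51.15
tool_pos: [0.5257, 0.1039, 0.2227]
ee_rot: [-3.141, -0.003, -0.192]
wrist_force: [0.8, 0.1, 0.1]
width: 0.0407
finger_force: 0.0
```

Call:
play_rows(translation=[[0,0,0],[0,0,0],[0,0,-0.5],[0,0,-1],[0,0,-1],[0,0,-1],[0,0,-0.4],[0,0,0]], twist=[[0,0,0],[0,0,0],[0,0,0],[0,0,0],[0,0,0],[0,0,0],[0,0,0],[0,0,0]], gripper=[0,0,0,0,0,0.3,0.3,0.3])

```text
time: 51.95
tool_pos: [0.5254, 0.1039, 0.3814]
ee_rot: [-3.139, -0.008, -0.192]
wrist_force: [-0.1, -0.1, 0.3]
width: 0.0607
finger_force: 0.0
```

```bash
python3 -c "
from h import *
im=snap('top'); rpt(['block0_mid'],'top',k=5); blobs(im,300)
snap('scene'); rpt(['block0_mid'],'scene',k=5)
go(.558,-.320,.028,-.4405)"
```

```text
block0_mid top spot_point 0.61 [ 0.558 -0.32   0.018]
[380.9 272.4] 485 ctr [ 0.414 -0.33 ] LxS [0.083 0.04 ] yaw 0.112
[178.7 218.5] 890 ctr [0.516 0.184] LxS [0.125 0.064] yaw 1.356
[375.7 215.1] 442 ctr [ 0.557 -0.315] LxS [0.088 0.037] yaw 2.664
[ 86.  236.1] 5625 ctr [0.458 0.412] LxS [0.206 0.194] yaw 1.363
[227.1 177.3] 465 ctr [0.631 0.07 ] LxS [0.07  0.067] yaw 1.383
[280.6 174.5] 1027 ctr [ 0.648 -0.068] LxS [0.106 0.095] yaw 2.835
[375.6 158.3] 326 ctr [ 0.707 -0.313] LxS [0.074 0.05 ] yaw 1.815
[482.7 136.9] 4652 ctr [ 0.785 -0.593] LxS [0.228 0.183] yaw 2.988
block0_mid scene spot_point 0.67 [ 0.713 -0.314  0.   ]
block0_mid scene spot_point 0.58 [ 0.559 -0.318  0.02 ]
t 52.15 pos [0.525 0.104 0.375] rpy [ 3.14   0.004 -0.192] w 0.061 q6 1.85 shift units [ 2.86 10.24  4.17] turn units [0.02 0.04 2.48]
```

Call:
play_rows(translation=[[0.26,0.931,0],[0.26,0.931,0],[0.26,0.931,0],[0.26,0.931,0],[0.26,0.931,0],[0.26,0.931,0],[0.26,0.931,0],[0.26,0.931,0]], twist=[[0,0,0],[0,0,0],[0,0,0],[0,0,0],[0,0,0],[0,0,0],[0,0,0],[0,0,0]], gripper=[0.3,0.3,0.3,0.3,0.3,0.3,0.3,0.3])

```text
time: 52.95
tool_pos: [0.5494, -0.206, 0.3746]
ee_rot: [-3.14, 0.004, -0.192]
wrist_force: [-0.1, -0.4, 0.1]
width: 0.0613
finger_force: 0.0
```

Call:
play_rows(translation=[[0.26,0.931,0],[0.26,0.931,0],[0.26,0.931,0],[0,0,0],[0,0,0.3],[0,0,0.3],[0,0,0.2],[0,0,0]], twist=[[0,0,0],[0,0,0],[0,0,0],[0,0,0.9],[0,0,0.9],[0,0,0.7],[0,0,0],[0,0,0]], gripper=[0.3,0.3,0.3,0.3,0.3,0.3,0.3,0.3])

```text
time: 53.75
tool_pos: [0.5587, -0.3198, 0.3415]
ee_rot: [-3.141, 0.006, -0.441]
wrist_force: [0.5, -0.0, -0.0]
width: 0.0611
finger_force: 0.0
```

```bash
python3 -c "
from h import *
im=snap('scene'); rpt(['block0_mid'],'scene',k=5); blobs(im,200,'scene')
go(.558,-.320,.028,-.4405)"
```

```text
block0_mid scene spot_point 0.6 [ 0.558 -0.322  0.017]
block0_mid scene spot_point 0.59 [ 0.437 -0.124  0.006]
block0_mid scene spot_point 0.24 [ 0.762  0.1   -0.002]
[187.4 344.3] 239 ctr [ 0.836 -0.398] LxS [0.092 0.018] yaw 1.194
[ 73.  349.5] 5655 ctr [ 0.68  -0.635] LxS [0.38  0.166] yaw 0.957
[  9.5 323. ] 278 ctr [ 0.526 -0.747] LxS [0.069 0.05 ] yaw 2.877
[189.9 291. ] 332 ctr [ 0.721 -0.325] LxS [0.078 0.055] yaw 2.292
[164.5 246.5] 378 ctr [ 0.565 -0.32 ] LxS [0.098 0.038] yaw 2.648
[252.4 226.9] 775 ctr [ 0.659 -0.076] LxS [0.118 0.102] yaw 2.745
[294.7 174.6] 3600 ctr [0.579 0.149] LxS [0.252 0.24 ] yaw 1.415
[331.9 121.7] 2158 ctr [0.476 0.402] LxS [0.255 0.215] yaw 1.41
[428.5  65. ] 13992 ctr [0.434 0.964] LxS [0.858 0.775] yaw 2.177
[172.  23.] 636 ctr [-0.374  0.212] LxS [0.338 0.093] yaw 2.632
t 53.85 pos [ 0.559 -0.32   0.344] rpy [-3.141e+00  1.000e-03 -4.410e-01] w 0.061 q6 1.4 shift units [-0.02  0.01  3.41] turn units [-0.    0.01 -0.01]
```

Call:
play_rows(translation=[[-0.02,0,0.6],[0,0,0.9],[0,0,0.9],[0,0,0.6],[0,0,0.35],[0,0,0],[0,0,0],[0,0,0]], twist=[[0,0,0],[0,0,0],[0,0,0],[0,0,0],[0,0,0],[0,0,0],[0,0,0],[0,0,0]], gripper=[0.3,0.3,0.3,0.3,0.3,0.3,-1,-1])

```text
time: 54.65
tool_pos: [0.5591, -0.3202, 0.2137]
ee_rot: [3.141, -0.004, -0.442]
wrist_force: [0.4, -0.6, 0.7]
width: 0.0482
finger_force: 0.0
```

Call:
play_rows(translation=[[0,0,0],[0,0,0],[0,0,-0.5],[0,0,-1],[0,0,-1],[0,0,-1],[0,0,-0.4],[0,0,0]], twist=[[0,0,0],[0,0,0],[0,0,0],[0,0,0],[0,0,0],[0,0,0],[0,0,0],[0,0,0]], gripper=[-1,-1,-1,-1,-1,-1,-1,-1])

```text
time: 55.45
tool_pos: [0.5586, -0.3199, 0.372]
ee_rot: [3.14, -0.009, -0.442]
wrist_force: [0.2, -0.0, -1.1]
width: 0.0363
finger_force: 29.6
```

```bash
python3 -c "
from h import *
o=robot.get_obs(); print(o['wrist_force'],o['finger_force'])
p=crate(-.045,.05); print(p); go(p[0],p[1],.17,cy)
snap('scene'); rpt(['block0_mid'],'scene',k=2)"
```

```text
[ 0.21335401 -0.00908701 -1.12255182] 29.62007761001587
[0.54442571 0.20170284]
t 55.45 pos [ 0.559 -0.32   0.372] rpy [ 3.14  -0.009 -0.442] w 0.036 q6 1.4 shift units [ -5.9  -11.64   0.48] turn units [ 0.03 -0.08 -2.49]
block0_mid scene spot_point 0.58 [ 0.558 -0.322  0.177]
```

Call:
play_rows(translation=[[-0.42,-0.83,0],[-0.42,-0.83,0],[-0.42,-0.83,0],[-0.42,-0.83,0],[-0.42,-0.83,0],[-0.42,-0.83,0],[-0.42,-0.83,0],[-0.42,-0.83,0]], twist=[[0,0,0],[0,0,0],[0,0,0],[0,0,0],[0,0,0],[0,0,0],[0,0,0],[0,0,0]], gripper=[-1,-1,-1,-1,-1,-1,-1,-1])

```text
time: 56.35
tool_pos: [0.5498, -0.0207, 0.364]
ee_rot: [3.14, 0.005, -0.442]
wrist_force: [0.8, 1.0, -0.2]
width: 0.0359
finger_force: 29.6
```

Call:
play_rows(translation=[[-0.42,-0.83,0],[-0.42,-0.83,0],[-0.42,-0.83,0],[-0.42,-0.83,0],[-0.42,-0.83,0],[-0.42,-0.83,0],[0,0,0],[0,0,0.3]], twist=[[0,0,0],[0,0,0],[0,0,0],[0,0,0],[0,0,0],[0,0,0],[0,0,-0.9],[0,0,-0.9]], gripper=[-1,-1,-1,-1,-1,-1,-1,-1])

```text
time: 57.15
tool_pos: [0.5443, 0.2025, 0.3536]
ee_rot: [3.141, 0.001, -0.256]
wrist_force: [0.4, -0.4, -0.8]
width: 0.0365
finger_force: 29.6
```

Call:
play_rows(translation=[[0,0,0.5],[0,0,0.5],[0,0,0.2],[0,0,0],[0,0,0]], twist=[[0,0,-0.7],[0,0,0],[0,0,0],[0,0,0],[0,0,0]], gripper=[-1,-1,-1,-1,-1])

```text
time: 57.65
tool_pos: [0.5446, 0.2009, 0.3067]
ee_rot: [3.141, 0.001, -0.192]
wrist_force: [-0.1, -0.5, -0.8]
width: 0.0359
finger_force: 29.6
```

```bash
python3 -c "
from h import *
p=crate(-.045,.05); print(p); go(p[0],p[1],.040,cy)"
```

```text
[0.54442571 0.20170284]
t 57.65 pos [0.545 0.201 0.307] rpy [ 3.141e+00  1.000e-03 -1.920e-01] w 0.036 q6 2.02 shift units [-0.01 -0.02  2.17] turn units [0.   0.01 0.01]
```

Call:
play_rows(translation=[[0,0,0.6],[0,0,0.7],[0,0,0.5],[0,0,0.25],[0,0,0.1],[0,0,0],[0,0,0],[0,0,0]], twist=[[0,0,0],[0,0,0],[0,0,0],[0,0,0],[0,0,0],[0,0,0],[0,0,0],[0,0,0]], gripper=[-1,-1,-1,-1,-1,-1,-1,0])

```text
time: 58.45
tool_pos: [0.5452, 0.2012, 0.2228]
ee_rot: [-3.14, -0.003, -0.192]
wrist_force: [-0.7, -0.1, 0.6]
width: 0.0407
finger_force: 0.0
```

Call:
play_rows(translation=[[0,0,0],[0,0,0],[0,0,-0.5],[0,0,-1],[0,0,-1],[0,0,-1],[0,0,-0.4],[0,0,0]], twist=[[0,0,0],[0,0,0],[0,0,0],[0,0,0],[0,0,0],[0,0,0],[0,0,0],[0,0,0]], gripper=[0,0,0,0,0,0.3,0.3,0.3])

```text
time: 59.25
tool_pos: [0.545, 0.2011, 0.3817]
ee_rot: [-3.138, -0.008, -0.192]
wrist_force: [-0.4, -0.3, 0.2]
width: 0.0611
finger_force: 0.0
```

```bash
python3 -c "
from h import *
im=snap('top'); rpt(['block0_mid'],'top',k=5); blobs(im,300)
snap('scene'); rpt(['block0_mid'],'scene',k=5)
go(.4138,-.3352,.028,.11)"
```

```text
block0_mid top spot_point 0.57 [0.542 0.202 0.025]
[380.9 272.4] 484 ctr [ 0.414 -0.33 ] LxS [0.083 0.04 ] yaw 0.103
[114.4 225.8] 797 ctr [0.488 0.344] LxS [0.106 0.078] yaw 3.019
[ 73.9 233.3] 2404 ctr [0.463 0.443] LxS [0.191 0.141] yaw 3.028
[280.9 174.6] 1038 ctr [ 0.647 -0.069] LxS [0.108 0.094] yaw 2.802
[196.1 196.2] 4234 ctr [0.578 0.145] LxS [0.203 0.202] yaw 1.369
[375.6 158.3] 327 ctr [ 0.707 -0.313] LxS [0.074 0.05 ] yaw 1.815
[482.7 136.9] 4661 ctr [ 0.785 -0.593] LxS [0.228 0.183] yaw 2.988
block0_mid scene spot_point 0.69 [0.546 0.202 0.021]
block0_mid scene spot_point 0.47 [ 0.706 -0.313 -0.001]
t 59.45 pos [0.544 0.201 0.375] rpy [ 3.14   0.004 -0.192] w 0.061 q6 2.02 shift units [-0.63 13.77  4.2 ] turn units [ 0.01  0.04 -3.02]
```

Call:
play_rows(translation=[[-0.045,0.984,0],[-0.045,0.984,0],[-0.045,0.984,0],[-0.045,0.984,0],[-0.045,0.984,0],[-0.045,0.984,0],[-0.045,0.984,0],[-0.045,0.984,0]], twist=[[0,0,0],[0,0,0],[0,0,0],[0,0,0],[0,0,0],[0,0,0],[0,0,0],[0,0,0]], gripper=[0.3,0.3,0.3,0.3,0.3,0.3,0.3,0.3])

```text
time: 60.25
tool_pos: [0.4694, -0.1067, 0.375]
ee_rot: [-3.141, 0.004, -0.192]
wrist_force: [0.4, 0.2, 0.1]
width: 0.0612
finger_force: 0.0
```

Call:
play_rows(translation=[[-0.045,0.984,0],[-0.045,0.984,0],[-0.045,0.984,0],[-0.045,0.984,0],[-0.045,0.984,0],[-0.045,0.984,0],[0,0,0],[0,0,0.3]], twist=[[0,0,0],[0,0,0],[0,0,0],[0,0,0],[0,0,0],[0,0,0],[0,0,-1],[0,0,-1]], gripper=[0.3,0.3,0.3,0.3,0.3,0.3,0.3,0.3])

```text
time: 61.05
tool_pos: [0.4141, -0.3366, 0.3641]
ee_rot: [-3.141, 0.001, 0.009]
wrist_force: [0.2, 0.3, 0.7]
width: 0.0612
finger_force: 0.0
```

Call:
play_rows(translation=[[0,0,0.3],[0,0,0.2],[0,0,0],[0,0,0]], twist=[[0,0,-1],[0,0,0],[0,0,0],[0,0,0]], gripper=[0.3,0.3,0.3,0.3])

```text
time: 61.45
tool_pos: [0.4146, -0.3349, 0.3444]
ee_rot: [-3.141, 0.001, 0.107]
wrist_force: [-0.1, -0.6, 0.5]
width: 0.0607
finger_force: 0.0
```

```bash
python3 -c "
from h import *
im=snap('scene','s5.png'); rpt(['block0_mid'],'scene',k=5)
go(.4138,-.3352,.028,.11)"
```

```text
block0_mid scene spot_point 0.75 [0.544 0.202 0.023]
t 61.55 pos [ 0.415 -0.335  0.346] rpy [ 3.141e+00 -1.000e-03  1.070e-01] w 0.061 q6 0.68 shift units [-0.03 -0.    3.44] turn units [ 0.01 -0.01 -0.03]
```

View pics/s5.png

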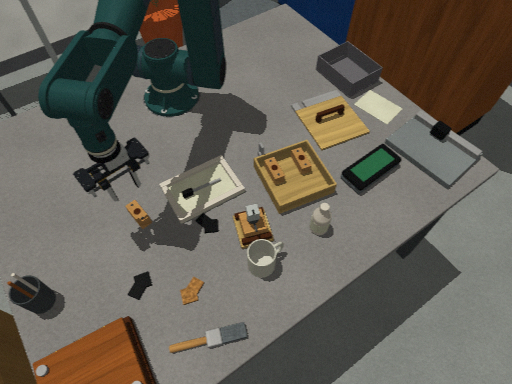

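Call:
play_rows(translation=[[-0.02,0,0.6],[0,0,0.9],[0,0,0.9],[0,0,0.6],[0,0,0.4],[0,0,0],[0,0,0],[0,0,0]], twist=[[0,0,0],[0,0,0],[0,0,0],[0,0,0],[0,0,0],[0,0,0],[0,0,0],[0,0,0]], gripper=[0.3,0.3,0.3,0.3,0.3,0.3,-1,-1])

```text
time: 62.35
tool_pos: [0.4144, -0.3357, 0.211]
ee_rot: [3.139, -0.002, 0.108]
wrist_force: [-1.0, -0.7, 1.2]
width: 0.0487
finger_force: 0.0
```

Call:
play_rows(translation=[[0,0,0],[0,0,0],[0,0,-0.5],[0,0,-1],[0,0,-1],[0,0,-1],[0,0,-0.4],[0,0,0]], twist=[[0,0,0],[0,0,0],[0,0,0],[0,0,0],[0,0,0],[0,0,0],[0,0,0],[0,0,0]], gripper=[-1,-1,-1,-1,-1,-1,-1,-1])

```text
time: 63.15
tool_pos: [0.4142, -0.3355, 0.3694]
ee_rot: [3.135, -0.005, 0.108]
wrist_force: [0.7, -0.4, -0.8]
width: 0.0357
finger_force: 30.0
```

```bash
python3 -c "
from h import *
o=robot.get_obs(); print(o['wrist_force'],o['finger_force'])
p=crate(.045,0); print(p); go(p[0],p[1],.17,cy)
snap('scene'); rpt(['block0_mid'],'scene',k=3)"
```

```text
[ 0.66847409 -0.36362965 -0.84570933] 29.99786138534546
[0.6231645  0.13536882]
t 63.15 pos [ 0.414 -0.335  0.369] rpy [ 3.135 -0.005  0.108] w 0.036 q6 0.68 shift units [  6.46 -11.14   0.45] turn units [ 0.06 -0.06  3.01]
block0_mid scene spot_point 0.81 [0.546 0.202 0.02 ]
```

Call:
play_rows(translation=[[0.461,-0.796,0],[0.461,-0.796,0],[0.461,-0.796,0],[0.461,-0.796,0],[0.461,-0.796,0],[0.461,-0.796,0],[0.461,-0.796,0],[0.461,-0.796,0]], twist=[[0,0,0],[0,0,0],[0,0,0],[0,0,0],[0,0,0],[0,0,0],[0,0,0],[0,0,0]], gripper=[-1,-1,-1,-1,-1,-1,-1,-1])

```text
time: 64.05
tool_pos: [0.5331, -0.0645, 0.3622]
ee_rot: [-3.14, 0.005, 0.108]
wrist_force: [-0.3, -0.0, -0.3]
width: 0.0356
finger_force: 30.0
```

Call:
play_rows(translation=[[0.461,-0.796,0],[0.461,-0.796,0],[0.461,-0.796,0],[0.461,-0.796,0],[0.461,-0.796,0],[0.461,-0.796,0],[0,0,0],[0,0,0]], twist=[[0,0,0],[0,0,0],[0,0,0],[0,0,0],[0,0,0],[0,0,0],[0,0,1],[0,0,1]], gripper=[-1,-1,-1,-1,-1,-1,-1,-1])

```text
time: 64.85
tool_pos: [0.6225, 0.1372, 0.3611]
ee_rot: [3.14, 0.006, -0.094]
wrist_force: [1.0, 0.3, -1.4]
width: 0.0355
finger_force: 30.0
```

Call:
play_rows(translation=[[0,0,0.5],[0,0,0.4],[0,0,0.3],[0,0,0],[0,0,0]], twist=[[0,0,1],[0,0,0],[0,0,0],[0,0,0],[0,0,0]], gripper=[-1,-1,-1,-1,-1])

```text
time: 65.35
tool_pos: [0.6224, 0.1357, 0.316]
ee_rot: [3.141, 0.002, -0.192]
wrist_force: [-0.3, 0.0, -0.9]
width: 0.0357
finger_force: 30.0
```

```bash
python3 -c "
from h import *
p=crate(.045,0); print(p); go(p[0],p[1],.040,cy)
snap('scene'); rpt(['block0_mid'],'scene',k=3)"
```

```text
[0.6231645  0.13536882]
t 65.35 pos [0.622 0.136 0.316] rpy [ 3.141e+00  2.000e-03 -1.920e-01] w 0.036 q6 1.89 shift units [0.02 0.   2.4 ] turn units [0.01 0.02 0.01]
block0_mid scene spot_point 0.31 [ 0.553 -0.175  0.003]
```

Call:
play_rows(translation=[[0,0,0.6],[0,0,0.7],[0,0,0.6],[0,0,0.4],[0,0,0.13],[0,0,0],[0,0,0],[0,0,0]], twist=[[0,0,0],[0,0,0],[0,0,0],[0,0,0],[0,0,0],[0,0,0],[0,0,0],[0,0,0]], gripper=[-1,-1,-1,-1,-1,-1,-1,0])

```text
time: 66.25
tool_pos: [0.6232, 0.1359, 0.222]
ee_rot: [-3.141, -0.003, -0.192]
wrist_force: [-0.4, -0.7, 0.6]
width: 0.0406
finger_force: 0.0
```

Call:
play_rows(translation=[[0,0,0],[0,0,0],[0,0,-0.5],[0,0,-1],[0,0,-1],[0,0,-1],[0,0,-0.7],[0,0,0]], twist=[[0,0,0],[0,0,0],[0,0,0],[0,0,0],[0,0,0],[0,0,0],[0,0,0],[0,0,0]], gripper=[0,0,0,0,0,0,0,0])

```text
time: 67.05
tool_pos: [0.6229, 0.1359, 0.3949]
ee_rot: [-3.138, -0.012, -0.192]
wrist_force: [0.3, 0.3, 0.8]
width: 0.0468
finger_force: 0.0
```

Call:
play_rows(translation=[[-1,0,0],[-1,0,0],[-1,0,0],[-1,0,0],[-1,0,0],[-0.5,0,0],[0,0,0],[0,0,0]], twist=[[0,0,0],[0,0,0],[0,0,0],[0,0,0],[0,0,0],[0,0,0],[0,0,0],[0,0,0]], gripper=[0,0,0,0,0,0,0,0])

```text
time: 67.85
tool_pos: [0.4066, 0.1778, 0.3872]
ee_rot: [3.141, -0.0, -0.192]
wrist_force: [0.7, -0.1, 0.5]
width: 0.0465
finger_force: 0.0
```

```bash
python3 -c "
from h import *
im=snap('scene'); rpt(['lid','pin_head','pin_tip','tap_head','block0_mid'],'scene',k=3)
cv2.imwrite('pics/f.png',cv2.cvtColor(cv2.resize(im[80:280,110:390],None,fx=2.8,fy=2.8,interpolation=cv2.INTER_CUBIC),cv2.COLOR_RGB2BGR))
im=snap('top','ftop.png')"
```

```text
lid scene spot_point 0.59 [ 0.463  0.417 -0.   ]
lid scene spot_point 0.39 [ 0.762  0.101 -0.004]
pin_head scene spot_point 0.52 [ 0.432 -0.174  0.018]
pin_tip scene spot_point 0.53 [ 0.445 -0.052  0.011]
tap_head scene spot_point 0.75 [ 0.708 -0.314  0.002]
tap_head scene spot_point 0.73 [ 0.701  0.379 -0.002]
tap_head scene spot_point 0.71 [ 0.655 -0.073  0.104]
block0_mid scene spot_point 0.73 [0.545 0.201 0.023]
block0_mid scene spot_point 0.63 [ 0.708 -0.314  0.001]
block0_mid scene spot_point 0.44 [0.579 0.142 0.007]
```

View pics/f.png

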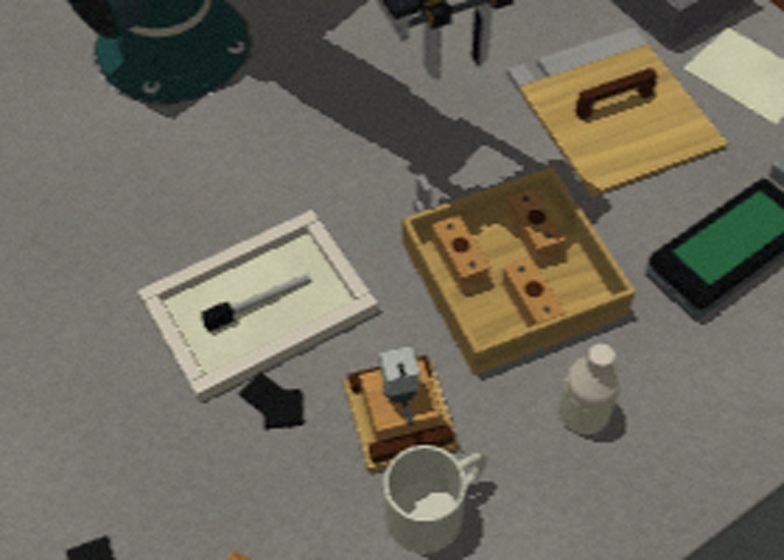

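The final picture shows three blocks flat in the crate, the pin in the frame, the lid flat at left and the tap pointer back at its starting direction, with the head 4 mm lower. Handing in.

```bash
python3 -c "
from bench import robot
print(robot.close_job())"
```

```text
the job is handed in; nothing more can be done
None
```

The job is handed in at about 68 s of the 210 s allowed, and by my last pictures everything was in place: tap about one full turn in, pin inside the frame, lid flat to the left of the crate, all three blocks in the crate. The judge's verdict was not shown to me.

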